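# Fetch the coaster from under the braai shelf with trigger tongs

## Robot

A 6-joint arm with a two-finger parallel gripper is mounted at the origin on the work surface. World frame = base frame: x ahead of the robot, y to its left, z up, the work surface at z = 0. Lengths are in m, angles in rad, forces in N, time in s.
With the tool pointing down it reaches from about 0.35 to 0.975 m from the base axis. Payload 4.9 kg.
Tool frame: the origin (TCP) lies at the centre of the arm's flange, where the gripper is bolted on; the fingertips stand 173 mm ahead of it and the grasp point (between the pads) lies 155 mm ahead of it (ctrl.finger_overhang is the distance from the TCP to the fingertips, in m); z points along the fingers, y is the direction in which the jaws open and shut (so a half turn about z gives the same grasp; the last joint's range is limited). The gripper opens to 85 mm and grips with 20 to 120 N. Pads are 22 mm wide; open, the fingers measure 114 mm over their backs; the gripper's body (76 mm by 85 mm) begins 54 mm behind the grasp point. The pads swing forward as they close: fully open they stand 13 mm farther back than shut.
Start: joints at [-1.258, 0.053, 1.613, -0, 1.476, -0.119], TCP at [0.262, -0.568, 0.405] pointing down, gripper open.
Joint ranges: [-3.01, 3.01], [-1.01, 2.22], [0.06, 2.58], [-1.02, 4.17], [0.09, 2.62], [-3.14, 3.14]. Speed limits (rad/s): [2.57, 2.57, 3.14, 3.14, 3.14, 3.14].

## Interface

Orientations are given as a rotation vector (axis times angle).
In Python, from station import ctrl, eyes, spotter gives the robot as it stands.
- The arm moves only by the shell command python3 -m crank 'ROWS' [FORCE]. ROWS is JSON, a list of rows, each a list of 7 numbers: the turn, a rotation vector about the tool's x, y, z in rad, then the shift along the tool's x, y, z in mm, then the closure, from -1 (fully open) to 1 (shut). A call has 1 to 8 rows; each row shifts and turns the pose as measured when the row begins, along the tool's axes as they then stand; what a row does not reach is not made up. A row lasts 1/12 s, in which the tool goes at most 41.7 mm and 7.16 degrees, less where a joint would pass 70% of its speed; a pose out of reach is approached as far as the arm can. A call is refused whole if a number of a shift passes 41.7 or a number of a turn 0.125, either way. A call with a gripper value outside its range is refused whole. The fingers move at their own pace and stop on an object; FORCE is the grip in N (left out, the last holds). Time passes only in rows, so rows that do not move let the fingers close. It gives the time, the measured TCP pose, the force and the opening at its end, in the units of the state.
- ctrl.get_obs(): the state, without advancing time (a new reading comes with each control period).
- eyes.get_image(name): name is "scene" or "top"; returns a dict with "image" (480x640x3 uint8, red, green, blue), "vertical_fov" (degrees; the focal length in pixels is half the picture's height over the tangent of half this angle, whatever the lens; pixels are square), "cx", "cy" (the principal point, pixels), "rvec" (rotation vector, rad) and "tvec" (3), from world to camera coordinates, as OpenCV has them. Camera axes: x right, y down, z forward; pixel columns grow to the right and rows downward; lengths in m; the calibration is good to about 2 mm. A picture is of the moment at which its call begins. There is no depth.
- ctrl.finish_job(): hands the job in, once; it reports no verdict.
Trained networks look in a picture, given as the dict that the camera call returned (one of the last four; its "shot" number tells which), for a name from the list of things; names that differ only in an ending like _2 or _b are one class to them, and where a whole thing is asked for, a point or a joint stands for the part that bears it (a point fixed in the world has none). Each returns a list of dicts, best first, with "confidence" (0 to 1); they miss things now and then, are a little off and sometimes report something else, mostly with a low value. They report only what shows in the picture. A call takes as long as a camera call. They do not tell look-alikes from the thing itself.
- spotter.look_for(query, picture): "centre" ([x, y, z] in m, in world coordinates, good to about 4 mm: the middle of the surface that is visible of it).
- spotter.outline_of(query, picture): "region" (480x640 bool, what is visible of it).
- spotter.mark_of(query, picture): "centre" ([x, y, z] in m, in world coordinates, good to about 4 mm: a listed point, or the origin of a listed thing).
The state is a dict: "t": time; "q": joint angles; "dq": joint speeds; "effort": joint torques, N m; "tool_pos": TCP position; "tool_rot": TCP orientation; "contact_force": force on the tool from outside, world axes, zero at the start; "wrist_torque": the same for the moment, N m; "opening": finger opening in m.
Only numpy, scipy, OpenCV 4.12 (cv2) and the standard library are available. Lean on these libraries where they do the work, as an engineer would, in place of code of your own. Each camera call takes 0.05 s, during which the arm holds its last target.

## Task

A round teak coaster has slid into the low gap under the slatted shelf: pick up the trigger tongs, reach in under the shelf's front edge and squeeze the trigger so that the jaws close on the coaster, then draw it out. Carry it in the jaws to the coaster pile in the round cup, lower it gently, centred and level, until you feel it touch the top of the pile, and only then let it go. Finish by laying the tongs flat on the table with the jaws open and clear of the cup and the shelf; do not touch the coaster with the fingers, and leave everything else where it stands.

Things in the scene. Friction and masses are not known exactly. Their poses are not given: they have to be found in the camera images.
- tongs_grip (a point): Grip point of the loose trigger tongs (aluminium, 0.17 kg, balanced here), lying on the table: 30 mm above their underside, half-way between two upright rubber cheeks, 64 mm over their outer faces (y = -32 fixed, y = +32 trigger). x points to the jaws, y to the trigger, z up. Cheeks: 36 mm long in x, 22 mm below to 20 mm above this point. They can be pinched at any wrist tilt about y.
- tongs: The same tongs, origin on their underside directly below the grip point, same axes. Behind the cheeks a tail block, 22 mm high, reaches to x = -52 mm. Ahead two thin arms lead to the jaws; small feet under the arms at x = +100 mm. The tongs lie on tail and feet.
- tongs_jaws (a point): Jaw centre, 150 mm ahead (tongs' x) of the grip point, 14 mm above the tongs' underside. Jaws run 21 mm back to 18 mm ahead of it, 3 to 25 mm above the underside; each a shallow V that centres a disc here. Released: 95 mm apart (89 at their ends), 114 mm over their outsides. Squeezed, they stay parallel and close as much as the cheeks; the midline between cheeks stays that between jaws.
- trigger (a joint): Trigger travel in m: 0 released, grows as the cheeks are squeezed together, at most 0.030; the jaws meet the 70 mm coaster at about 0.024 (40 mm over the cheeks). A spring opens it: 7 N at 0, 12 N at 0.024. Squeezed by 4 mm the tongs are carried with open jaws; a squeeze of 20 to 40 N holds the coaster.
- coaster_mid (a point): Centre of the loose teak coaster, a plain round disc 70 mm across, 16 mm thick, 0.03 to 0.05 kg, lying flat on the table in the gap under the shelf; the point is 8 mm above its underside.
- coaster: The same coaster, origin at the centre of its underside, z along its axis.
- shelf: Fixed teak shelf on the table, standing sideways on: origin on the table, x points from its open front to its open back. The low gap under it: inner sides at y = +-132 mm, 62 mm high up to the slatted lower board, which spans x = -120 to +70 mm (80 mm high on top). The coaster lies near x = 0. A cork stands near y = +110 mm.
- shelf_lip (a point): Middle of the lower front edge of the shelf's upper tier, which overhangs: 150 mm above the table, at x = -155 mm of the shelf; its sides start at x = -145 mm; tier and braai grid go up to 192 mm. A hand holding the tongs in the gap stands close to the front, so it fits only if the wrist leans back (fingers pointing forward and down, about 35 degrees from vertical).
- stand_rim (a point): Centre of the rim of a fixed round cup, 86 mm across, rim 24 mm above the table. It holds a pile of the same 70 mm coasters, centred. The top of the pile stands 10 to 46 mm above this point; how high is not told.
- stand: The same fixed cup with its pile; origin on the table under its centre.
- cork: Bystander: cork standing in the gap, 24 mm across, 36 mm tall.
There are look-alikes about, which are no part of the job. Of the things shaped like the coaster, the wooden one is meant.

How it is judged:
On the way, in this order (a step that is already met when the one before it is completed fails the run):
1. the tongs, held in the fingers, close on the coaster in the gap by their squeezed trigger (value of joint trigger above 0.018 m and contact force between tongs and coaster above 1 N and contact force between the fingers and tongs above 2 N and x of coaster_mid in the frame of shelf above -0.12 m), for 0.2 s.
2. the coaster is out in front of the shelf's overhang, carried in the jaws off the table (x of coaster_mid in the frame of shelf below -0.18 m and height (world z) of coaster_mid above 0.03 m and contact force between tongs and coaster above 1 N), for 0.1 s.
3. the coaster touches the top of the pile while the jaws still hold it (contact force between coaster and stand above 0.2 N and contact force between tongs and coaster above 1 N and horizontal distance between coaster_mid and stand_rim below 0.016 m), for 0.1 s.
At the end, for the whole second after the job is handed in: The coaster lies at rest on the pile, within 14 mm of its centre and level within 0.12 rad, free of the tongs; the tongs lie at rest flat on the table (grip point below 36 mm, tilt under 0.1 rad), trigger released, touching neither cup nor shelf (horizontal distance between coaster_mid and stand_rim below 0.014 m and angle between the z axis of coaster and the z axis of stand, either way round below 0.12 rad and contact force between coaster and stand above 0.05 N and contact force between coaster and tongs below 0.02 N and linear speed of each of coaster, tongs below 0.02 m/s and height (world z) of tongs_grip below 0.036 m and angle between tongs_grip's own z axis and vertical below 0.1 rad and value of joint trigger below 0.004 m and contact force between tongs and stand below 0.02 N and contact force between tongs and shelf below 0.02 N).
It fails at once if the fingers touch the coaster (contact force between the fingers and coaster above 0.3 N).
It fails at once if the coaster is pressed hard on the pile (over 20 N) (contact force between coaster and stand above 20 N).
It fails at once if a bystander is shifted by more than 30 mm (distance of any of bowl, grinder, oil, spice, matches, cork, mug from where it was at the start of the episode above 0.03 m).
It also fails if it takes over 61 s, if anything falls off the work surface, if the arm or the gripper's body presses on something with over 40 N, if the wrist force passes 120 N, or if a joint passes its speed limit or range.

## Working session

There is one attempt and no reset: what is moved stays moved. The work goes in short steps, Python scripts to look and compute and a shell command to move; the robot and the scene stay as the last step left them, time stands still between calls to the robot, and variables do not carry over. Pictures are saved under pics/ and viewed, and the job is handed in when it is done.

```bash
ls; mkdir -p pics; cat > h.py <<'E'
from station import ctrl, eyes, spotter
import numpy as np, cv2
from scipy.spatial.transform import Rotation as R
def snap(name,fn):
    p=eyes.get_image(name); cv2.imwrite('pics/'+fn,cv2.cvtColor(p['image'],cv2.COLOR_RGB2BGR)); return p
def cam(p):
    f=240/np.tan(np.radians(p['vertical_fov'])/2)
    K=np.array([[f,0,p['cx']],[0,f,p['cy']],[0,0,1]]); Rm=R.from_rotvec(p['rvec']).as_matrix(); return K,Rm,np.array(p['tvec'])
def proj(p,X):
    K,Rm,t=cam(p); c=(Rm@np.atleast_2d(X).T).T+t; u=(K@c.T).T; return u[:,:2]/u[:,2:]
def back(p,uv,z):
    K,Rm,t=cam(p); d=Rm.T@np.linalg.inv(K)@np.array([uv[0],uv[1],1.]); o=-Rm.T@t; return o+d*(z-o[2])/d[2]
E
python3 - <<'E'
from h import *
o=ctrl.get_obs(); print({k:np.round(v,3) for k,v in o.items()}, ctrl.finger_overhang)
for n in ['scene','top']:
    p=snap(n,n+'0.png'); print(n,p['vertical_fov'],p['cx'],p['cy'],np.round(-R.from_rotvec(p['rvec']).as_matrix().T@p['tvec'],3), [k for k in p])
    for q in ['tongs_grip','tongs','tongs_jaws','coaster_mid','coaster','shelf','shelf_lip','stand_rim','stand','cork']:
        r=spotter.mark_of(q,p); print(q,[(np.round(d['centre'],3).tolist(),round(d['confidence'],2),np.round(proj(p,d['centre'])[0]).tolist()) for d in r[:4]])
E
```

```text
pics
{'t': np.float64(0.0), 'q': array([-1.258,  0.053,  1.614,  0.   ,  1.476, -0.119]), 'dq': array([ 0.001, -0.001,  0.001,  0.001,  0.001, -0.001]), 'effort': array([-2.0000e-03, -3.9369e+01, -3.7017e+01, -0.0000e+00,  7.0000e-03,
       -0.0000e+00]), 'tool_pos': array([ 0.261, -0.567,  0.403]), 'tool_rot': array([-3.067, -0.673,  0.   ]), 'contact_force': array([-0.311,  0.136, -0.104]), 'wrist_torque': array([-0.004, -0.006,  0.009]), 'opening': np.float64(0.086)} 0.1734
scene 54.347368782171344 316.5984036242815 239.031711544216 [0.876 0.183 1.08 ] ['image', 'vertical_fov', 'cx', 'cy', 'rvec', 'tvec', 'shot']
tongs_grip [([0.423, -0.24, 0.026], 0.84, [265.0, 144.0])]
tongs [([0.424, -0.246, 0.007], 0.82, [264.0, 147.0]), ([0.634, 0.198, -0.0], 0.43, [373.0, 307.0])]
tongs_jaws [([0.437, -0.095, 0.013], 0.8, [311.0, 178.0])]
coaster_mid [([0.522, 0.374, 0.004], 0.96, [463.0, 305.0]), ([0.841, 0.186, 0.011], 0.93, [322.0, 383.0]), ([0.634, 0.201, 0.006], 0.8, [374.0, 307.0]), ([0.436, -0.093, 0.015], 0.4, [312.0, 178.0])]
coaster [([0.837, 0.184, 0.004], 0.88, [322.0, 380.0]), 
[... 662 characters left out ...]
.0, 336.0])]
tongs_jaws []
coaster_mid [([0.523, 0.374, 0.012], 0.81, [160.0, 291.0]), ([0.839, 0.182, 0.008], 0.58, [252.0, 147.0]), ([0.632, 0.2, 0.01], 0.56, [243.0, 240.0])]
coaster [([0.839, 0.179, -0.002], 0.95, [254.0, 148.0]), ([0.632, 0.201, 0.002], 0.82, [243.0, 240.0])]
shelf [([0.59, 0.216, -0.001], 0.57, [236.0, 260.0])]
shelf_lip [([0.561, 0.064, 0.154], 0.58, [303.0, 267.0])]
stand_rim [([0.593, -0.281, 0.022], 0.63, [468.0, 256.0])]
stand [([0.591, -0.277, 0.002], 0.78, [463.0, 258.0]), ([0.56, 0.063, 0.151], 0.74, [303.0, 268.0]), ([0.592, -0.28, 0.023], 0.42, [467.0, 256.0])]
cork [([0.488, 0.27, -0.001], 0.63, [210.0, 307.0]), ([0.59, -0.276, 0.004], 0.24, [464.0, 259.0])]
```

View pics/scene0.png

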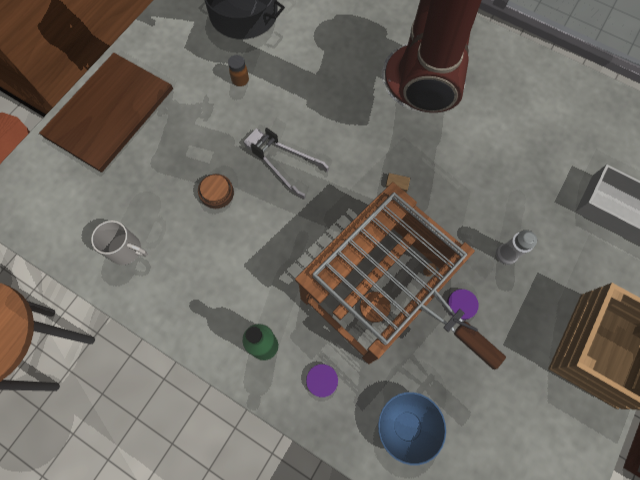

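View pics/top0.png

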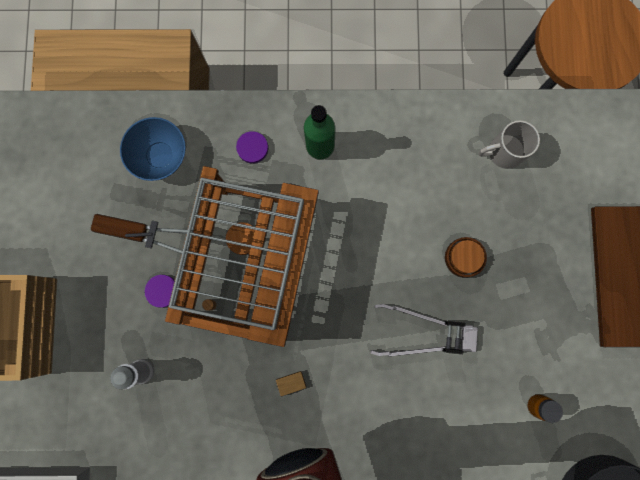

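```bash
python3 - <<'E'
from h import *
a=cv2.imread('pics/top0.png'); b=cv2.imread('pics/scene0.png')
A=cv2.resize(a[290:370,360:490],None,fx=6,fy=6,interpolation=cv2.INTER_CUBIC)
cv2.imwrite('pics/z1.png',A)
B=cv2.resize(a[165:345,160:320],None,fx=3.3,fy=3.3,interpolation=cv2.INTER_CUBIC)
cv2.imwrite('pics/z2.png',B)
cv2.imwrite('pics/z3.png',cv2.resize(b[165:215,185:250],None,fx=8,fy=8,interpolation=cv2.INTER_CUBIC))
cv2.imwrite('pics/z4.png',cv2.resize(b[120:200,230:340],None,fx=7,fy=7,interpolation=cv2.INTER_CUBIC))
E
```

```text
(no output)
```

View pics/z1.png

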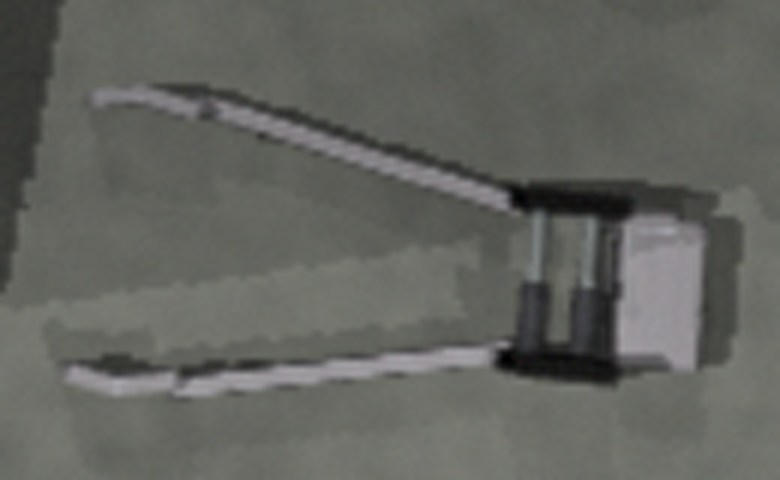

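View pics/z2.png

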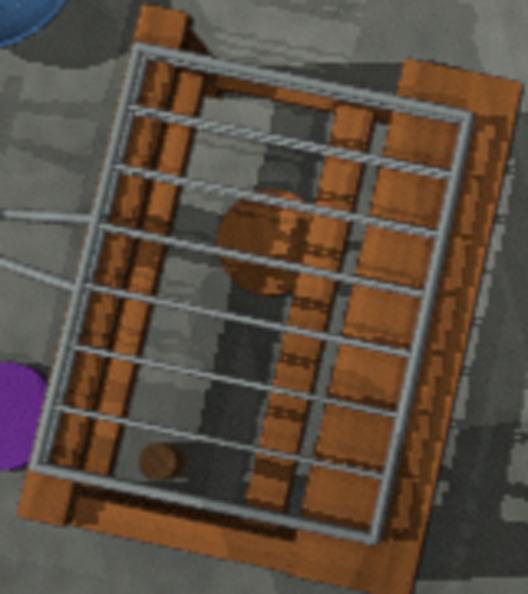

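View pics/z3.png

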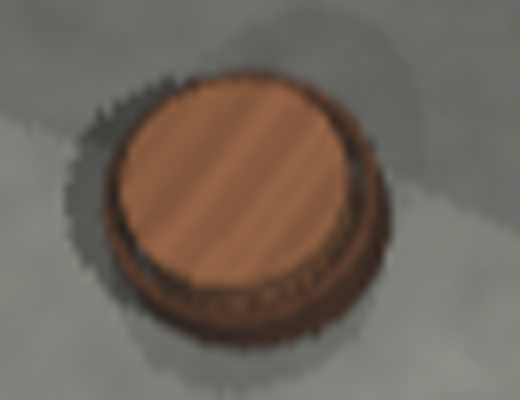

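View pics/z4.png

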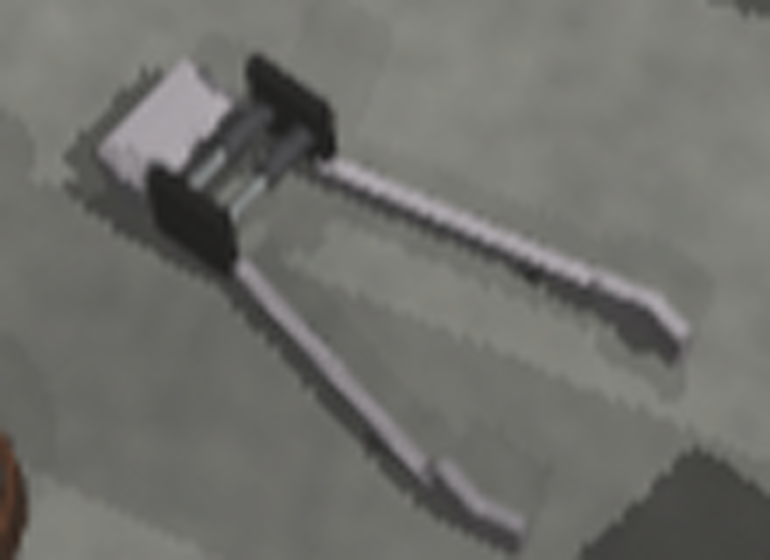

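```bash
python3 - <<'E'
from h import *
t=eyes.get_image('top'); s=eyes.get_image('scene')
rd=lambda v:np.round(v,4).tolist()
j1=back(t,(375.8,306.2),.025); j2=back(t,(371.3,352.3),.025)
c=[back(t,(360+u/6,290+v/6),.05) for u,v in [(512,185),(632,190),(497,370),(612,382)]]
print('jaw tips',rd(j1),rd(j2),'mid',rd((j1+j2)/2)); print('cheeks',[rd(x) for x in c],rd(sum(c)/4))
m=(j1+j2)/2; g=sum(c)/4; print('head',np.degrees(np.arctan2(*(m-g)[1::-1])), np.linalg.norm((m-g)[:2]), 'should be .168')
print('coaster top',rd(back(t,(242.2,238.8),.016)))
for z in (.02,.03,.04,.05,.06,.07): print(z,rd(back(s,(214.4,187.75),z)),rd(back(t,(468,255.5),z)))
# jaw tips from the scene
for u,v in [(685,335),(520,535)]: print(rd(back(s,(230+u/7,120+v/7),.025)))
for n,p in (('t',t),('s',s)):
  for q in ['shelf','shelf_lip','coaster_mid','tongs_grip','tongs_jaws','stand_rim','stand','tongs']:
    print(n,q,[(rd(d['centre']),round(d['confidence'],2)) for d in spotter.mark_of(q,p)[:3]])
E
```

```text
jaw tips [0.4882, -0.0833, 0.025] [0.3931, -0.0724, 0.025] mid [0.4406, -0.0779, 0.025]
cheeks [[0.4574, -0.2231, 0.05], [0.4555, -0.264, 0.05], [0.3954, -0.216, 0.05], [0.3911, -0.2549, 0.05]] [0.4248, -0.2395, 0.05]
head 84.41604849899413 0.16237330408895917 should be .168
coaster top [0.6335, 0.2004, 0.016]
0.02 [0.5877, -0.2822, 0.02] [0.5946, -0.2823, 0.02]
0.03 [0.5904, -0.2778, 0.03] [0.5936, -0.2797, 0.03]
0.04 [0.5932, -0.2735, 0.04] [0.5926, -0.2771, 0.04]
0.05 [0.5959, -0.2691, 0.05] [0.5916, -0.2746, 0.05]
0.06 [0.5986, -0.2647, 0.06] [0.5905, -0.272, 0.06]
0.07 [0.6013, -0.2603, 0.07] [0.5895, -0.2694, 0.07]
[0.3945, -0.0706, 0.025]
[0.4917, -0.0793, 0.025]
t shelf [([0.5896, 0.2175, 0.0008], 0.77)]
t shelf_lip [([0.5602, 0.0612, 0.1497], 0.67)]
t coaster_mid [([0.8389, 0.1817, 0.009], 0.86), ([0.6333, 0.203, 0.0104], 0.64), ([0.5206, 0.374, 0.0109], 0.56)]
t tongs_grip [([0.4212, -0.2476, 0.0257], 0.79)]
t tongs_jaws []
t stand_rim [([0.589, -0.278, 0.0238], 0.79)]
t stand [([0.5912, -0.2766, 0.0027], 0.65)]
t tongs [([0.4255, -0.2463, 0.0005], 0.62)]
s shelf [([0.6317, 0.1963, 0.0023], 0.65), ([0.5553, 0.0616, 0.1502], 0.58)]
s shelf_lip [([0.557, 0.064, 0.1504], 0.64)]
s coaster_mid [([0.8373, 0.1826, 0.0106], 0.76), ([0.5193, 0.3722, 0.0095], 0.76), ([0.6354, 0.1986, 0.0078], 0.58)]
s tongs_grip [([0.4197, -0.247, 0.0258], 0.6)]
s tongs_jaws [([0.4347, -0.094, 0.0126], 0.72)]
s stand_rim [([0.5912, -0.2761, 0.021], 0.94)]
s stand [([0.5889, -0.2793, -0.0009], 0.62)]
s tongs [([0.4232, -0.245, 0.0033], 0.84)]
```

```bash
cat >> h.py <<'E'
def tool(head,lean=35):
    h=np.radians(head); l=np.radians(lean); f=np.array([np.cos(h),np.sin(h),0])
    z=f*np.sin(l)-np.array([0,0,1])*np.cos(l); y=np.array([np.sin(h),-np.cos(h),0])
    return np.column_stack([np.cross(y,z),y,z])
def plan(grip,head,n,lean=35,back_=0,D=.155,clos=-1):
    o=ctrl.get_obs(); p=np.array(o['tool_pos']); R0=R.from_rotvec(o['tool_rot'])
    T=tool(head,lean); tp=np.array(grip)-(D+back_)*T[:,2]
    rel=(R0.inv()*R.from_matrix(T)).as_rotvec(); dp=tp-p
    print('t',round(float(o['t']),2),'pos',np.round(p,4),'goal',np.round(tp,4),'turn deg',np.degrees(np.linalg.norm(rel)).round(2),'rotvec',rel.round(3),'shift mm',(R0.inv().apply(dp)*1e3).round(1),'q',np.round(o['q'],2),'F',np.round(o['contact_force'],1),'open',round(float(o['opening']),4))
    for i in range(n):
        Ri=R0*R.from_rotvec(rel*i/n); print(np.r_[(rel/n).round(3),(Ri.inv().apply(dp/n)*1e3).round(1)].tolist()+[clos])
E
python3 - <<'E'
from h import *
plan([.424,-.245,.03],84.5,12,back_=.12)
E
```

```text
t 2.0 pos [ 0.2615 -0.5676  0.4047] goal [ 0.4089 -0.402   0.2553] turn deg 68.43 rotvec [ 0.318  0.554 -1.009] shift mm [203.1 -88.8 149.4] q [-1.26  0.05  1.61 -0.    1.48 -0.12] F [0.8 0.3 0.3] open 0.0856
[0.027, 0.046, -0.084, 16.9, -7.4, 12.5, -1]
[0.027, 0.046, -0.084, 16.9, -5.6, 13.4, -1]
[0.027, 0.046, -0.084, 16.6, -3.9, 14.3, -1]
[0.027, 0.046, -0.084, 16.2, -2.1, 15.1, -1]
[0.027, 0.046, -0.084, 15.6, -0.3, 15.9, -1]
[0.027, 0.046, -0.084, 14.8, 1.4, 16.6, -1]
[0.027, 0.046, -0.084, 13.8, 3.0, 17.2, -1]
[0.027, 0.046, -0.084, 12.7, 4.6, 17.7, -1]
[0.027, 0.046, -0.084, 11.4, 6.1, 18.1, -1]
[0.027, 0.046, -0.084, 10.0, 7.5, 18.4, -1]
[0.027, 0.046, -0.084, 8.5, 8.8, 18.7, -1]
[0.027, 0.046, -0.084, 6.8, 9.9, 18.8, -1]
```

```bash
python3 -m crank '[[0.027,0.046,-0.084,17,-7.5,12.5,-1],[0.027,0.046,-0.084,17,-5.5,13.5,-1],[0.027,0.046,-0.084,16.5,-4,14.5,-1],[0.027,0.046,-0.084,16,-2,15,-1],[0.027,0.046,-0.084,15.5,0,16,-1],[0.027,0.046,-0.084,15,1.5,16.5,-1],[0.027,0.046,-0.084,14,3,17,-1],[0.027,0.046,-0.084,12.5,4.5,17.5,-1]]' 40
python3 - <<'E'
from h import *
plan([.424,-.245,.03],84.5,6,back_=.12)
E
```

```text
t: 2.67
tool_pos: [0.3612, -0.4553, 0.3081]
tool_rot: [-2.376, -1.527, -0.456]
contact_force: [0.3, -0.9, -0.5]
opening: 0.0853
t 2.67 pos [ 0.3612 -0.4553  0.3081] goal [ 0.4089 -0.402   0.2553] turn deg 21.28 rotvec [ 0.103  0.179 -0.309] shift mm [41.2 25.4 74.6] q [-1.08  0.1   1.75  0.29  1.61 -0.69] F [ 0.3 -0.9 -0.5] open 0.0853
[0.017, 0.03, -0.051, 6.9, 4.2, 12.4, -1]
[0.017, 0.03, -0.051, 6.3, 4.8, 12.6, -1]
[0.017, 0.03, -0.051, 5.6, 5.3, 12.6, -1]
[0.017, 0.03, -0.051, 5.0, 5.8, 12.7, -1]
[0.017, 0.03, -0.051, 4.3, 6.3, 12.7, -1]
[0.017, 0.03, -0.051, 3.6, 6.7, 12.7, -1]
```

```bash
python3 -m crank '[[0.017,0.03,-0.052,7,4,12.5,-1],[0.017,0.03,-0.052,6.5,5,12.5,-1],[0.017,0.03,-0.052,5.5,5.5,12.5,-1],[0.017,0.03,-0.052,5,6,12.5,-1],[0.017,0.03,-0.052,4.5,6.5,12.5,-1],[0.017,0.03,-0.052,3.5,6.5,12.5,-1],[0,0,0,0,0,0,-1]]'
python3 - <<'E'
from h import *
plan([.424,-.245,.03],84.5,2,back_=.06)
t=snap('top','t1.png'); s=snap('scene','s1.png')
E
```

```text
t: 3.25
tool_pos: [0.4125, -0.3958, 0.2509]
tool_rot: [-1.938, -1.806, -0.632]
contact_force: [-0.7, -0.0, -0.7]
opening: 0.0856
t 3.25 pos [ 0.4125 -0.3958  0.2509] goal [ 0.4122 -0.3678  0.2061] turn deg 1.62 rotvec [-0.009 -0.014  0.022] shift mm [-3.5 -2.6 52.6] q [-0.96  0.19  1.77  0.38  1.68 -0.95] F [-0.7 -0.  -0.7] open 0.0856
[-0.005, -0.007, 0.011, -1.8, -1.3, 26.3, -1]
[-0.005, -0.007, 0.011, -1.6, -1.4, 26.3, -1]
```

View pics/s1.png

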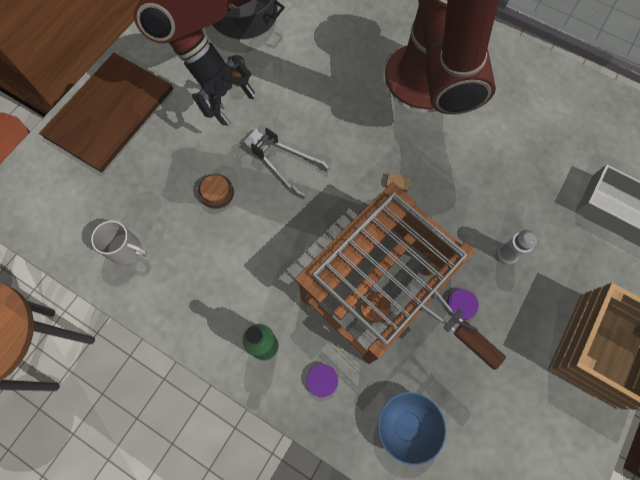

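The scene view shows the open fingers near (225,110) pointing at the tongs' cheeks (262,143).

```bash
python3 -m crank '[[-0.005,-0.007,0.011,-2,-1.5,24,-1],[-0.004,-0.007,0.011,-1.5,-1,24,-1],[0,0,0,0,0,0,-1]]'
python3 - <<'E'
from h import *
plan([.424,-.245,.03],84.5,4)
t=snap('top','t2.png')
cv2.imwrite('pics/t2z.png',cv2.resize(cv2.imread('pics/t2.png')[280:420,360:560],None,fx=4,fy=4))
E
```

```text
t: 3.6
tool_pos: [0.4119, -0.3754, 0.215]
tool_rot: [-1.99, -1.793, -0.618]
contact_force: [0.0, 0.4, -1.3]
opening: 0.0853
t 3.6 pos [ 0.4119 -0.3754  0.215 ] goal [ 0.4155 -0.3335  0.157 ] turn deg 1.01 rotvec [ 0.01   0.014 -0.005] shift mm [ 2.1 -1.2 71.6] q [-0.95  0.2   1.83  0.39  1.58 -0.93] F [ 0.   0.4 -1.3] open 0.0853
[0.002, 0.003, -0.001, 0.5, -0.3, 17.9, -1]
[0.002, 0.003, -0.001, 0.5, -0.2, 17.9, -1]
[0.002, 0.003, -0.001, 0.4, -0.2, 17.9, -1]
[0.002, 0.003, -0.001, 0.3, -0.2, 17.9, -1]
```

View pics/t2z.png

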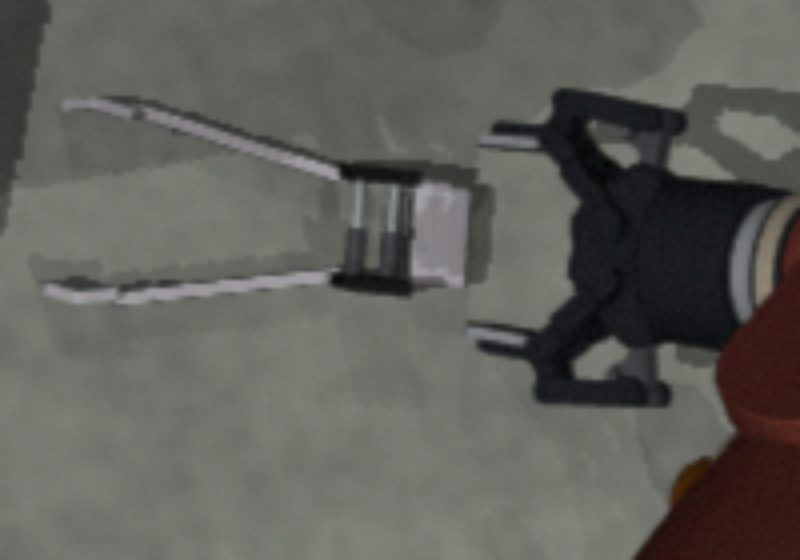

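Fingers are aligned with the cheeks: finger tips at y≈140/330 in the zoom, cheeks at 172/283.

```bash
python3 -m crank '[[0.002,0.003,-0.001,0.5,0,18,-1],[0.002,0.003,-0.001,0.5,0,18,-1],[0.002,0.003,-0.001,0.5,0,15,-1],[0.002,0.003,-0.001,0.5,0,8,-1],[0,0,0,0,0,0,-1]]'
python3 - <<'E'
from h import *
plan([.424,-.245,.03],84.5,1)
t=snap('top','t3.png'); s=snap('scene','s3.png')
a=cv2.resize(cv2.imread('pics/t3.png')[290:380,360:490],None,fx=5,fy=5);cv2.imwrite('pics/t3z.png',a)
a=cv2.resize(cv2.imread('pics/s3.png')[60:210,200:340],None,fx=4,fy=4);cv2.imwrite('pics/s3z.png',a)
E
```

```text
t: 4.07
tool_pos: [0.4179, -0.3483, 0.177]
tool_rot: [-1.989, -1.802, -0.623]
contact_force: [0.1, 0.6, 0.5]
opening: 0.0855
t 4.07 pos [ 0.4179 -0.3483  0.177 ] goal [ 0.4155 -0.3335  0.157 ] turn deg 1.23 rotvec [0.015 0.016 0.002] shift mm [ 0.8 -4.2 24.6] q [-0.91  0.22  1.87  0.41  1.5  -0.94] F [0.1 0.6 0.5] open 0.0855
[0.015, 0.016, 0.002, 0.8, -4.2, 24.6, -1]
```

View pics/t3z.png

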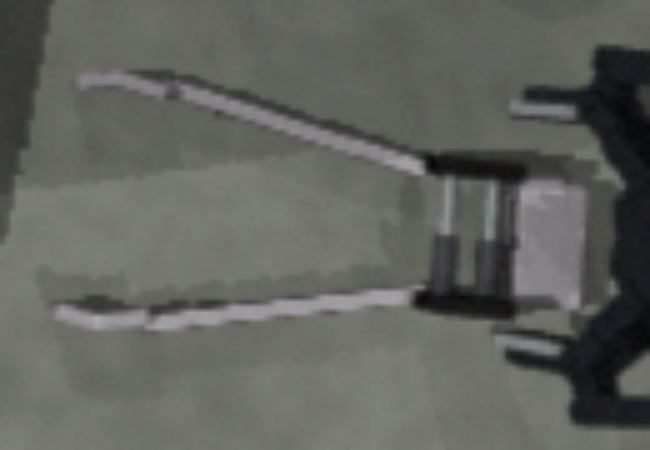

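View pics/s3z.png

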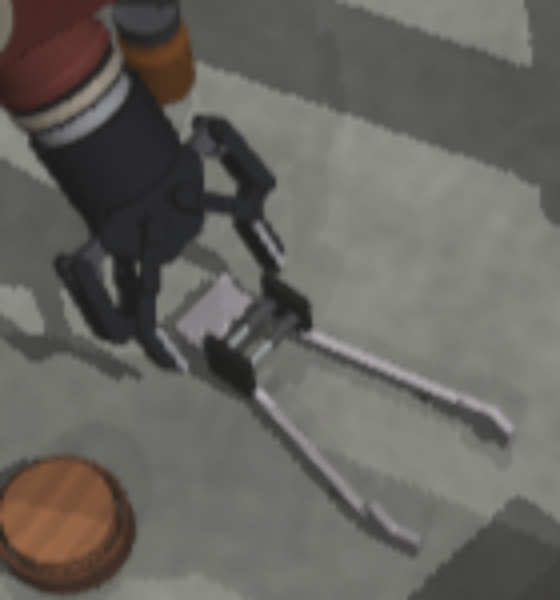

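```bash
python3 -m crank '[[0.005,0.006,0.001,0.5,-2,12,-1],[0.005,0.005,0.001,0.5,-2,12,-1],[0.005,0.005,0,0,-1,4,-1],[0,0,0,0,0,0,-1]]'
python3 - <<'E'
from h import *
plan([.424,-.245,.03],84.5,1)
t=snap('top','t3.png'); s=snap('scene','s3.png')
a=cv2.resize(cv2.imread('pics/t3.png')[290:380,360:490],None,fx=5,fy=5);cv2.imwrite('pics/t4z.png',a)
a=cv2.resize(cv2.imread('pics/s3.png')[60:210,200:340],None,fx=4,fy=4);cv2.imwrite('pics/s4z.png',a)
E
```

```text
t: 4.5
tool_pos: [0.4157, -0.3328, 0.156]
tool_rot: [-1.975, -1.794, -0.622]
contact_force: [0.3, 0.1, 0.5]
opening: 0.0856
t 4.5 pos [ 0.4157 -0.3328  0.156 ] goal [ 0.4155 -0.3335  0.157 ] turn deg 0.29 rotvec [0.003 0.004 0.001] shift mm [-0.  -0.1 -1.1] q [-0.9   0.24  1.9   0.41  1.47 -0.94] F [0.3 0.1 0.5] open 0.0856
[0.003, 0.004, 0.001, -0.0, -0.1, -1.1, -1]
```

View pics/t4z.png

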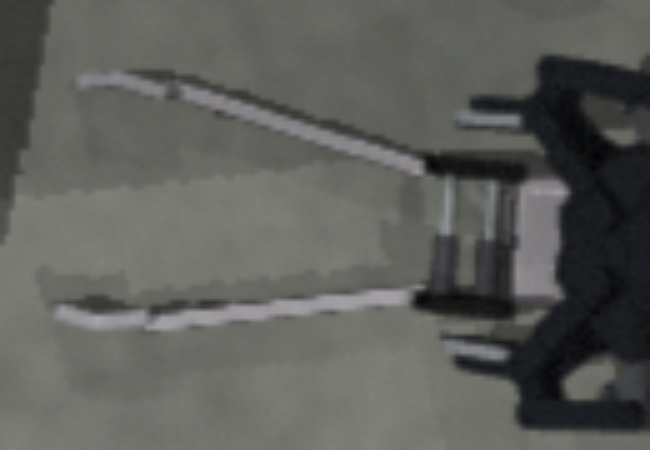

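View pics/s4z.png

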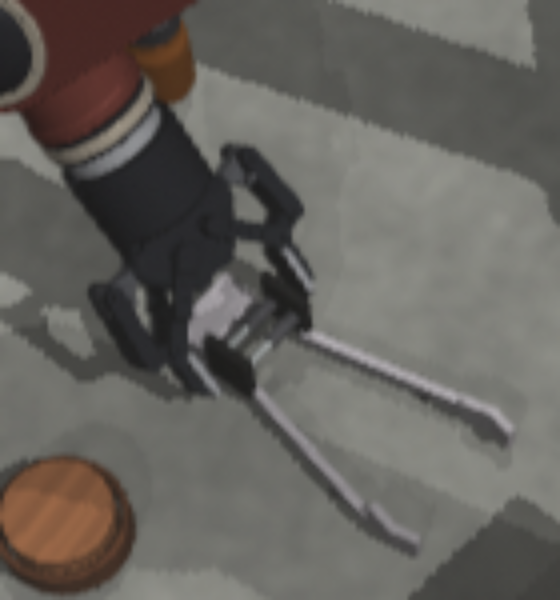

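```bash
python3 -m crank '[[0.003,0.004,0,0,0,3,-0.6],[0,0,0,0,0,0,-0.4],[0,0,0,0,0,0,-0.4],[0,0,0,0,0,0,-0.4],[0,0,0,0,0,0,-0.4],[0,0,0,0,0,0,-0.4]]' 40
python3 - <<'E'
from h import *
plan([.424,-.245,.03],84.5,1)
s=snap('scene','s5.png')
a=cv2.resize(cv2.imread('pics/s5.png')[60:210,200:340],None,fx=4,fy=4);cv2.imwrite('pics/s5z.png',a)
E
```

```text
t: 5.1
tool_pos: [0.4168, -0.3325, 0.1553]
tool_rot: [-1.973, -1.795, -0.623]
contact_force: [0.1, 0.7, -0.2]
opening: 0.0599
t 5.1 pos [ 0.4168 -0.3325  0.1553] goal [ 0.4155 -0.3335  0.157 ] turn deg 0.26 rotvec [0.003 0.002 0.002] shift mm [ 0.  -1.3 -2. ] q [-0.89  0.24  1.9   0.42  1.47 -0.94] F [ 0.1  0.7 -0.2] open 0.0599
[0.003, 0.002, 0.002, 0.0, -1.3, -2.0, -1]
```

View pics/s5z.png

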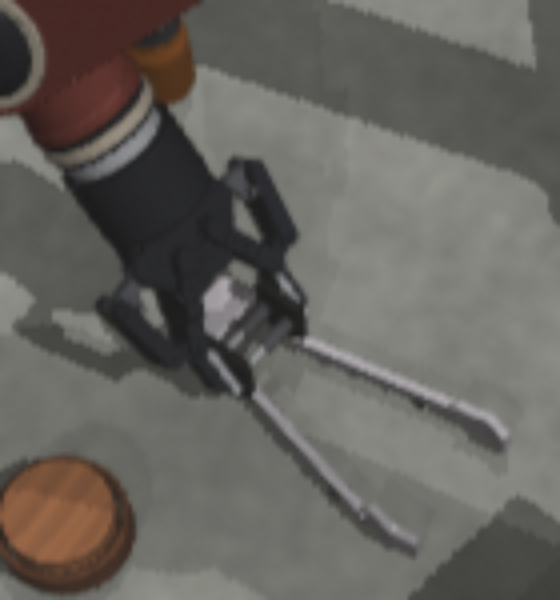

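```bash
python3 -m crank '[[0,0,0,3,0,-4,-0.42],[0,0,0,6,0,-8,-0.42],[0,0,0,6,0,-9,-0.42],[0,0,0,6,0,-9,-0.42],[0,0,0,3,0,-4,-0.42],[0,0,0,0,0,0,-0.42]]'
python3 - <<'E'
from h import *
plan([.424,-.245,.07],84.5,1)
s=snap('scene','s6.png');t=snap('top','t6.png')
a=cv2.resize(cv2.imread('pics/s6.png')[60:210,200:340],None,fx=4,fy=4);cv2.imwrite('pics/s6z.png',a)
for p in (s,t):
  for q in ('tongs_grip','tongs_jaws'): print(q,[(np.round(d['centre'],4),round(d['confidence'],2)) for d in spotter.mark_of(q,p)[:3]])
E
```

```text
t: 5.65
tool_pos: [0.4162, -0.3319, 0.2009]
tool_rot: [-1.973, -1.794, -0.621]
contact_force: [0.2, -0.7, -1.7]
opening: 0.0611
t 5.65 pos [ 0.4162 -0.3319  0.2009] goal [ 0.4155 -0.3335  0.197 ] turn deg 0.22 rotvec [0.001 0.003 0.002] shift mm [-3.5 -0.5  2.3] q [-0.89  0.16  1.9   0.41  1.55 -0.91] F [ 0.2 -0.7 -1.7] open 0.0611
[0.001, 0.003, 0.002, -3.5, -0.5, 2.3, -1]
tongs_grip [(array([ 0.4192, -0.2429,  0.0719]), 0.9), (array([ 0.5927, -0.279 ,  0.021 ]), 0.53)]
tongs_jaws [(array([ 0.4351, -0.0921,  0.0608]), 0.77)]
tongs_grip [(array([ 0.4237, -0.2457,  0.0726]), 0.57)]
tongs_jaws []
```

View pics/s6z.png

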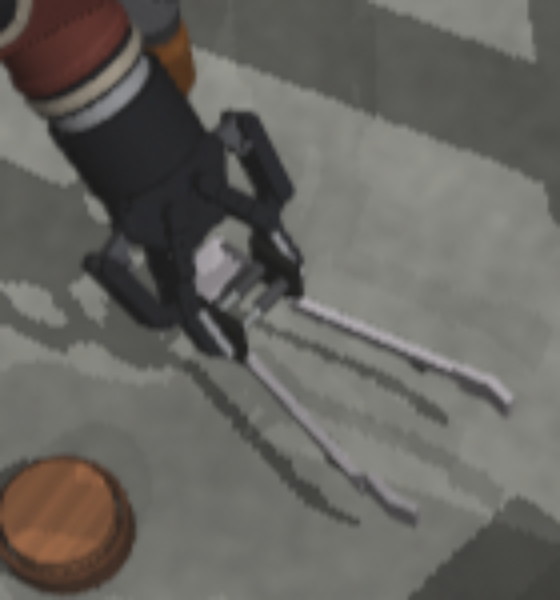

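View pics/t6.png

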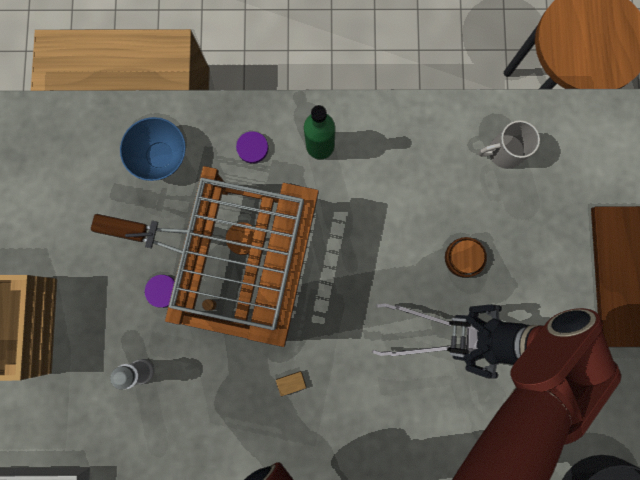

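```bash
python3 - <<'E'
from h import *
plan([.565,-.133,.0735],78.3,8,clos=-.43)
E
```

```text
t 5.95 pos [ 0.4156 -0.3312  0.1981] goal [ 0.547  -0.2201  0.2005] turn deg 6.24 rotvec [-0.063  0.     0.089] shift mm [102.3 120.2  68.6] q [-0.89  0.17  1.9   0.41  1.54 -0.91] F [ 0.2  0.9 -1.9] open 0.0605
[-0.008, 0.0, 0.011, 12.8, 15.0, 8.6, -0.43]
[-0.008, 0.0, 0.011, 13.0, 14.8, 8.7, -0.43]
[-0.008, 0.0, 0.011, 13.1, 14.6, 8.8, -0.43]
[-0.008, 0.0, 0.011, 13.3, 14.4, 8.9, -0.43]
[-0.008, 0.0, 0.011, 13.4, 14.2, 9.0, -0.43]
[-0.008, 0.0, 0.011, 13.6, 13.9, 9.2, -0.43]
[-0.008, 0.0, 0.011, 13.7, 13.7, 9.3, -0.43]
[-0.008, 0.0, 0.011, 13.9, 13.5, 9.4, -0.43]
```

```bash
python3 -m crank '[[-0.008,0,0.011,8,9,5,-0.4],[-0.008,0,0.011,13,15,9,-0.4],[-0.008,0,0.011,13,14.5,9,-0.4],[-0.008,0,0.011,13.5,14.5,9,-0.4],[-0.008,0,0.011,13.5,14,9,-0.4],[-0.008,0,0.011,13.5,14,9,-0.4],[-0.008,0,0.011,13.5,14,9,-0.4],[-0.008,0,0.011,10,10,7,-0.4]]'
python3 -m crank '[[0,0,0,0,0,0,-0.4]]'
python3 - <<'E'
from h import *
plan([.565,-.133,.0735],78.3,2,clos=-.4)
E
```

```text
t: 6.62
tool_pos: [0.5384, -0.2268, 0.1946]
tool_rot: [-2.086, -1.673, -0.653]
contact_force: [0.3, -0.7, -1.3]
opening: 0.06
t: 6.7
tool_pos: [0.5396, -0.225, 0.194]
tool_rot: [-2.083, -1.675, -0.653]
contact_force: [-0.4, -0.2, -1.5]
opening: 0.0601
t 6.7 pos [ 0.5396 -0.225   0.194 ] goal [ 0.547  -0.2201  0.2005] turn deg 0.82 rotvec [-0.003 -0.005 -0.013] shift mm [ 8.9  6.1 -1.7] q [-0.62  0.24  1.82  0.57  1.39 -0.59] F [-0.4 -0.2 -1.5] open 0.0601
[-0.001, -0.002, -0.007, 4.5, 3.0, -0.8, -0.4]
[-0.001, -0.002, -0.007, 4.4, 3.1, -0.8, -0.4]
```

```bash
python3 - <<'E'
from h import *
plan([.565,-.133,.034],78.3,4,clos=-.4)
E
```

```text
t 6.7 pos [ 0.5396 -0.225   0.194 ] goal [ 0.547  -0.2201  0.161 ] turn deg 0.82 rotvec [-0.003 -0.005 -0.013] shift mm [-13.9   6.4  30.6] q [-0.62  0.24  1.82  0.57  1.39 -0.59] F [-0.4 -0.2 -1.5] open 0.0601
[-0.001, -0.001, -0.003, -3.5, 1.6, 7.6, -0.4]
[-0.001, -0.001, -0.003, -3.5, 1.6, 7.7, -0.4]
[-0.001, -0.001, -0.003, -3.5, 1.6, 7.7, -0.4]
[-0.001, -0.001, -0.003, -3.5, 1.6, 7.7, -0.4]
```

```bash
python3 -m crank '[[-0.001,-0.001,-0.004,-3.5,1.6,7.5,-0.4],[-0.001,-0.001,-0.003,-3.5,1.6,7.5,-0.4],[-0.001,-0.001,-0.003,-3.5,1.6,7.5,-0.4],[-0.001,-0.001,-0.003,-2.5,1.6,5,-0.4],[0,0,0,0,0,0,-0.4],[0,0,0,0,0,0,-0.4]]'
python3 - <<'E'
from h import *
plan([.565,-.133,.034],78.3,1,clos=-.4)
s=snap('scene','s7.png');t=snap('top','t7.png')
a=cv2.resize(cv2.imread('pics/s7.png')[130:280,190:340],None,fx=4,fy=4);cv2.imwrite('pics/s7z.png',a)
a=cv2.resize(cv2.imread('pics/t7.png')[200:300,300:440],None,fx=5,fy=5);cv2.imwrite('pics/t7z.png',a)
for p in (s,t):
  for q in ('tongs_grip','tongs_jaws','shelf_lip','coaster_mid'): print(q,[(np.round(d['centre'],4),round(d['confidence'],2)) for d in spotter.mark_of(q,p)[:3]])
E
```

```text
t: 7.2
tool_pos: [0.545, -0.2213, 0.1572]
tool_rot: [-2.077, -1.689, -0.652]
contact_force: [-0.3, 0.1, -2.0]
opening: 0.0601
t 7.2 pos [ 0.545  -0.2213  0.1572] goal [ 0.547  -0.2201  0.161 ] turn deg 0.28 rotvec [-0.004 -0.001 -0.002] shift mm [ 3.5  1.7 -2.2] q [-0.61  0.31  1.82  0.57  1.34 -0.63] F [-0.3  0.1 -2. ] open 0.0601
[-0.004, -0.001, -0.002, 3.5, 1.7, -2.2, -0.4]
tongs_grip [(array([ 0.5594, -0.1345,  0.0276]), 0.75)]
tongs_jaws [(array([0.5902, 0.0139, 0.019 ]), 0.59)]
shelf_lip [(array([0.5573, 0.0652, 0.1508]), 0.83)]
coaster_mid [(array([0.6346, 0.1999, 0.007 ]), 0.9), (array([0.8387, 0.1821, 0.0063]), 0.88), (array([0.5215, 0.371 , 0.0058]), 0.64)]
tongs_grip [(array([ 0.5617, -0.1349,  0.03  ]), 0.88)]
tongs_jaws [(array([ 0.5597, -0.138 ,  0.0277]), 0.66)]
shelf_lip [(array([0.5584, 0.0618, 0.1525]), 0.81), (array([ 0.5879, -0.2768,  0.0218]), 0.34)]
coaster_mid [(array([0.8381, 0.1803, 0.0128]), 0.94), (array([0.6344, 0.2009, 0.0109]), 0.88), (array([0.522 , 0.3709, 0.0132]), 0.88)]
```

View pics/s7z.png

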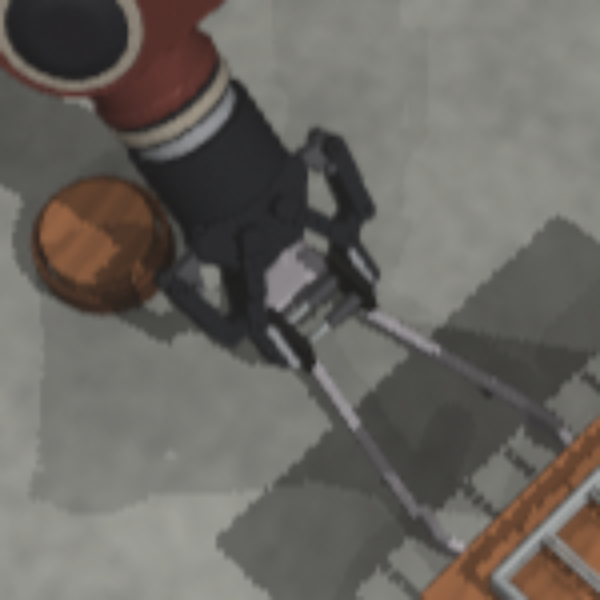

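View pics/t7z.png

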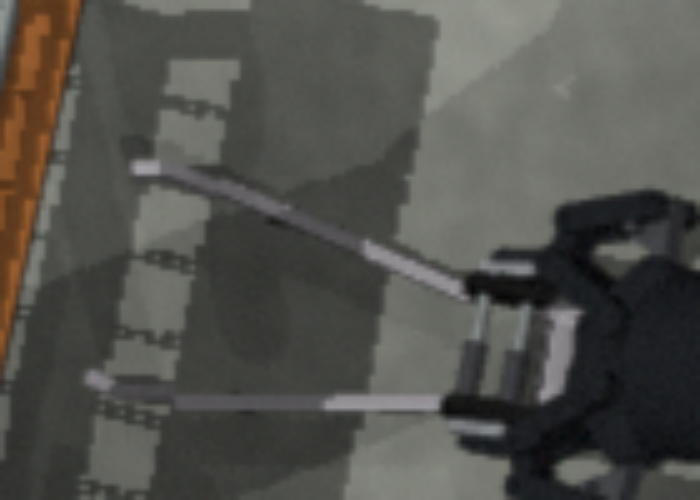

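```bash
python3 - <<'E'
from h import *
t=eyes.get_image('top'); o=ctrl.get_obs()
a=back(t,(327,233.4),.027);b=back(t,(317.6,275),.027);m=(a+b)/2
print(a,b,m,np.linalg.norm(a-b),'heading by perp',np.degrees(np.arctan2((a-b)[0],-(a-b)[1])))
d=np.array([np.cos(np.radians(78.3)),np.sin(np.radians(78.3)),0]);n=np.array([-d[1],d[0],0])
c=np.array([.634,.2,0]); g=np.array(o['tool_pos'])
print('lateral jaw mid rel coaster',(m-c)@n,'along',(m-c)@d, 'tool lateral',(g-c)@n,'tool along',(g-c)@d, 'lip',(np.array([.558,.0635,0])-c)@d)
print(o['tool_pos'])
E
```

```text
[0.64270096 0.0183442  0.027     ] [0.55415652 0.03860243 0.027     ] [0.59842874 0.02847332 0.027     ] 0.09083233398097401 heading by perp 77.1130059330516
lateral jaw mid rel coaster 4.875871850850664e-05 along -0.1751762420135569 tool lateral 0.0012095461736467683 tool along -0.4303273517380677 lip -0.14907574809696597
[ 0.54555067 -0.22114108  0.15854913]
```

```bash
python3 -m crank '[[0,0,0,8,0,5.5,-0.4],[0,0,0,16,0,11.5,-0.4],[0,0,0,16,0,11.5,-0.4],[0,0,0,16,0,11.5,-0.4],[0,0,0,16,0,11.5,-0.4],[0,0,0,16,0,11.5,-0.4],[0,0,0,8,0,5.5,-0.4],[0,0,0,0,0,0,-0.4]]'
cat >> h.py <<'E'
def st():
    o=ctrl.get_obs(); g=np.array(o['tool_pos']); d=np.array([np.cos(np.radians(78.3)),np.sin(np.radians(78.3)),0]);n=np.array([-d[1],d[0],0]); c=np.array([.634,.2,0])
    T=tool(78.3); rel=(R.from_rotvec(o['tool_rot']).inv()*R.from_matrix(T)).as_rotvec()
    print('t',round(float(o['t']),2),'along mm',((g-c)@d*1e3).round(1),'lat',((g-c)@n*1e3).round(1),'z',(g[2]*1e3).round(1),'fix turn',rel.round(3),'F',np.round(o['contact_force'],1),'open',round(float(o['opening']),4),'q',np.round(o['q'],2))
E
python3 -c "
from h import *
st()"
```

```text
t: 8.42
tool_pos: [0.5707, -0.0981, 0.1584]
tool_rot: [-2.078, -1.69, -0.656]
contact_force: [-0.8, -0.7, -1.4]
opening: 0.0602
t 8.42 along mm -304.8 lat 1.5 z 158.4 fix turn [-0.001 -0.002 -0.002] F [-0.8 -0.7 -1.4] open 0.0602 q [-0.4   0.26  1.87  0.64  1.23 -0.49]
```

```bash
python3 -m crank '[[0,0,0,8,0,5.5,-0.4],[0,0,0,13,0,9,-0.4],[0,0,0,13,0,9,-0.4],[0,0,0,10,0,7,-0.4],[0,0,0,5,0,3.5,-0.4],[0,0,0,0,0,0,-0.4],[0,0,0,0,0,0,-0.4]]'
python3 - <<'E'
from h import *
st()
s=snap('scene','s8.png');t=snap('top','t8.png')
a=cv2.resize(cv2.imread('pics/s8.png')[150:370,250:470],None,fx=2.7,fy=2.7);cv2.imwrite('pics/s8z.png',a)
a=cv2.resize(cv2.imread('pics/t8.png')[180:290,200:380],None,fx=4.4,fy=4.4);cv2.imwrite('pics/t8z.png',a)
for p in (s,t):
  for q in ('tongs_grip','tongs_jaws','coaster_mid'): print(q,[(np.round(d['centre'],4),round(d['confidence'],2)) for d in spotter.mark_of(q,p)[:3]])
E
```

```text
t: 9.0
tool_pos: [0.5838, -0.0379, 0.159]
tool_rot: [-2.082, -1.689, -0.656]
contact_force: [-0.1, 0.0, -1.2]
opening: 0.0598
t 9.0 along mm -243.2 lat 0.9 z 159.0 fix turn [ 0.001 -0.    -0.003] F [-0.1  0.  -1.2] open 0.0598 q [-0.3   0.26  1.87  0.67  1.17 -0.41]
tongs_grip []
tongs_jaws []
coaster_mid [(array([0.5194, 0.3739, 0.0071]), 0.65), (array([0.6331, 0.1998, 0.0078]), 0.6), (array([0.8368, 0.1798, 0.0077]), 0.55)]
tongs_grip [(array([0.604 , 0.0485, 0.0281]), 0.69), (array([ 5.899e-01, -2.778e-01, -4.000e-04]), 0.57)]
tongs_jaws []
coaster_mid [(array([0.8379, 0.1815, 0.0089]), 0.94), (array([0.6332, 0.2007, 0.007 ]), 0.91), (array([0.5227, 0.3728, 0.0162]), 0.75)]
```

View pics/s8z.png

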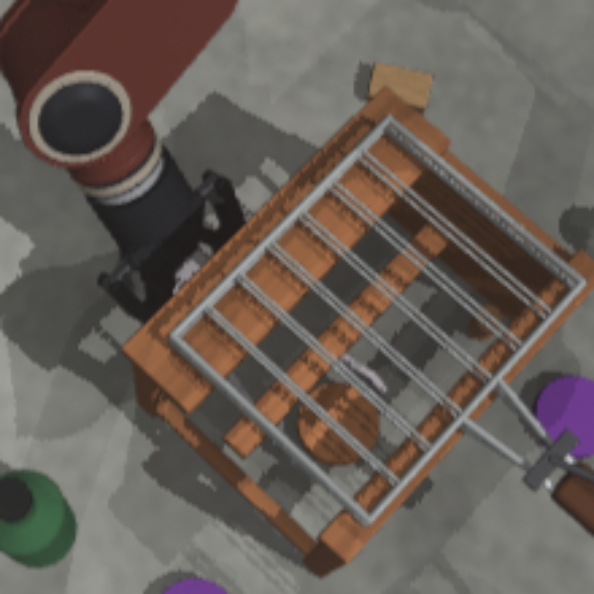

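View pics/t8z.png

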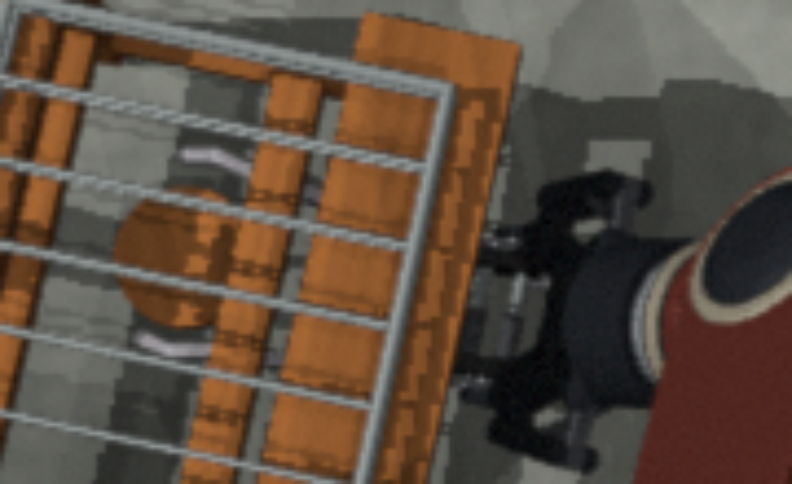

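Jaws straddle the coaster: in the top zoom the tips are at (185,155) and (140,340), and the coaster is at about (185,255). I'll advance a little more and squeeze.

```bash
python3 -m crank '[[0,0,0,3.6,0,0.2,-0.4],[0,0,0,0,0,0,-0.3],[0,0,0,0,0,0,-0.2],[0,0,0,0,0,0,-0.1],[0,0,0,0,0,0,0]]' 32
python3 - <<'E'
from h import *
st()
E
python3 -m crank '[[0,0,0,0,0,0,0.1],[0,0,0,0,0,0,0.2],[0,0,0,0,0,0,0.3],[0,0,0,0,0,0,0.3],[0,0,0,0,0,0,0.3],[0,0,0,0,0,0,0.3]]' 32
python3 - <<'E'
from h import *
st()
s=snap('scene','s9.png');t=snap('top','t9.png')
a=cv2.resize(cv2.imread('pics/t9.png')[180:290,200:380],None,fx=4.4,fy=4.4);cv2.imwrite('pics/t9z.png',a)
E
```

```text
t: 9.82
tool_pos: [0.5844, -0.0354, 0.1612]
tool_rot: [-2.083, -1.687, -0.656]
contact_force: [0.0, 0.3, -1.9]
opening: 0.0432
t 9.82 along mm -240.6 lat 0.8 z 161.2 fix turn [ 0.002 -0.001 -0.004] F [ 0.   0.3 -1.9] open 0.0432 q [-0.29  0.25  1.87  0.67  1.17 -0.4 ]
t: 10.32
tool_pos: [0.5844, -0.0354, 0.1613]
tool_rot: [-2.082, -1.687, -0.656]
contact_force: [-0.2, -1.1, -0.7]
opening: 0.0384
t 10.32 along mm -240.5 lat 0.8 z 161.3 fix turn [ 0.002 -0.001 -0.004] F [-0.2 -1.1 -0.7] open 0.0384 q [-0.29  0.25  1.87  0.67  1.17 -0.4 ]
```

View pics/t9z.png

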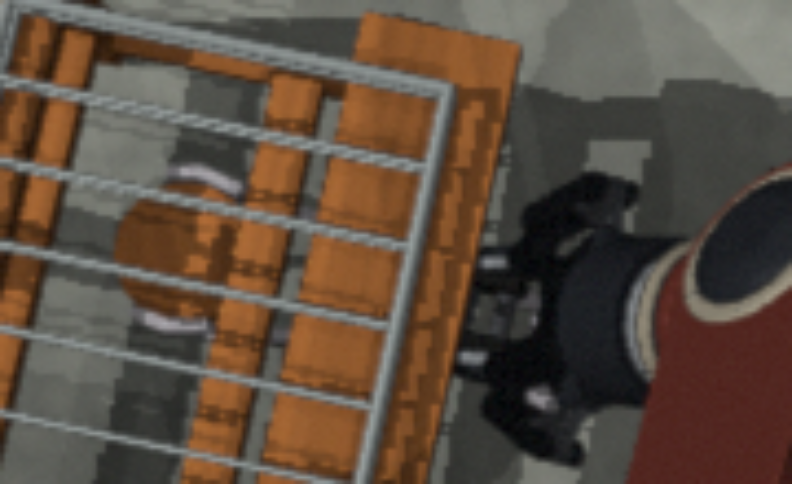

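```bash
python3 -m crank '[[0,0,0,2.5,0,-3.5,0.3],[0,0,0,0,0,0,0.3],[0,0,0,-8,0,-5.5,0.3],[0,0,0,-14,0,-10,0.3],[0,0,0,-14,0,-10,0.3],[0,0,0,-14,0,-10,0.3],[0,0,0,-14,0,-10,0.3],[0,0,0,-14,0,-10,0.3]]'
python3 -c "
from h import *
st()"
```

```text
t: 11.08
tool_pos: [0.5632, -0.1321, 0.1664]
tool_rot: [-2.078, -1.694, -0.653]
contact_force: [-0.0, -0.4, -2.4]
opening: 0.0384
t 11.08 along mm -339.5 lat 2.0 z 166.4 fix turn [-0.001  0.002  0.001] F [-0.  -0.4 -2.4] open 0.0384 q [-0.46  0.25  1.86  0.62  1.27 -0.52]
```

```bash
python3 -m crank '[[0,0,0,-10,0,-7,0.3],[0,0,0,-14,0,-10,0.3],[0,0,0,-14,0,-10,0.3],[0,0,0,-14,0,-10,0.3],[0,0,0,-14,0,-10,0.3],[0,0,0,-14,0,-10,0.3],[0,0,0,-6,0,-4,0.3],[0,0,0,0,0,0,0.3]]'
python3 - <<'E'
from h import *
st()
s=snap('scene','s10.png');t=snap('top','t10.png')
a=cv2.resize(cv2.imread('pics/t10.png')[200:340,300:500],None,fx=4,fy=4);cv2.imwrite('pics/t10z.png',a)
for p in (s,t):
  for q in ('tongs_grip','tongs_jaws','coaster_mid'): print(q,[(np.round(d['centre'],4),round(d['confidence'],2)) for d in spotter.mark_of(q,p)[:3]])
E
```

```text
t: 11.75
tool_pos: [0.5386, -0.2472, 0.1677]
tool_rot: [-2.087, -1.692, -0.654]
contact_force: [0.5, 0.9, -2.5]
opening: 0.0386
t 11.75 along mm -457.3 lat 2.7 z 167.7 fix turn [ 0.004  0.005 -0.003] F [ 0.5  0.9 -2.5] open 0.0386 q [-0.65  0.3   1.8   0.56  1.36 -0.65]
tongs_grip [(array([ 0.5438, -0.1544,  0.0363]), 0.86), (array([ 0.5934, -0.012 ,  0.0138]), 0.65)]
tongs_jaws [(array([ 0.5737, -0.0075,  0.0234]), 0.71), (array([ 0.5879, -0.0146,  0.0036]), 0.68)]
coaster_mid [(array([0.8383, 0.1835, 0.0064]), 0.96), (array([0.5197, 0.3704, 0.006 ]), 0.93), (array([ 0.5926, -0.0159,  0.0136]), 0.66)]
tongs_grip [(array([ 0.5448, -0.1593,  0.0353]), 0.98)]
tongs_jaws [(array([ 0.5805, -0.0061,  0.0217]), 0.89)]
coaster_mid [(array([ 0.5899, -0.0138,  0.012 ]), 0.95), (array([0.5233, 0.3723, 0.0125]), 0.72), (array([0.8382, 0.1796, 0.0112]), 0.61)]
```

View pics/t10z.png

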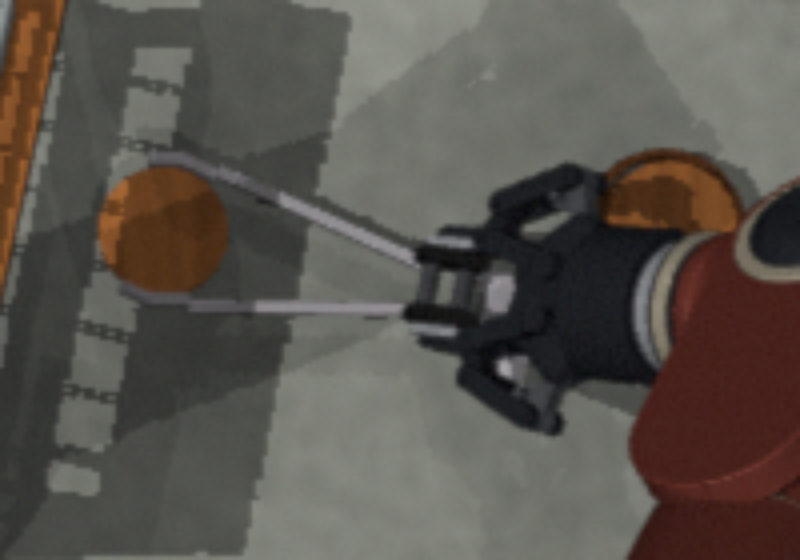

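```bash
python3 -m crank '[[0,0,0,5,0,-7,0.3],[0,0,0,8,0,-11,0.3],[0,0,0,8,0,-11,0.3],[0,0,0,8,0,-11,0.3],[0,0,0,8,0,-11,0.3],[0,0,0,8,0,-11,0.3],[0,0,0,6,0,-8,0.3],[0,0,0,0,0,0,0.3]]'
python3 - <<'E'
from h import *
st()
t=tool(78.3)
g=np.array([.5386,-.510,.265])+.155*t[:,2]
plan(g,78.3,16,clos=.3)
s=snap('scene','s11.png')
a=cv2.resize(cv2.imread('pics/s11.png')[90:290,190:390],None,fx=3,fy=3);cv2.imwrite('pics/s11z.png',a)
E
```

```text
t: 12.82
tool_pos: [0.5402, -0.2413, 0.2665]
tool_rot: [-2.082, -1.7, -0.655]
contact_force: [0.1, -0.5, -1.7]
opening: 0.0385
t 12.82 along mm -451.1 lat 2.3 z 266.5 fix turn [0.004 0.005 0.004] F [ 0.1 -0.5 -1.7] open 0.0385 q [-0.64  0.16  1.78  0.55  1.5  -0.56]
t 12.82 pos [ 0.5402 -0.2413  0.2665] goal [ 0.5386 -0.51    0.265 ] turn deg 0.42 rotvec [0.004 0.005 0.004] shift mm [-217.7   52.6 -148.6] q [-0.64  0.16  1.78  0.55  1.5  -0.56] F [ 0.1 -0.5 -1.7] open 0.0385
[0.0, 0.0, 0.0, -13.6, 3.3, -9.3, 0.3]
[0.0, 0.0, 0.0, -13.6, 3.3, -9.3, 0.3]
[0.0, 0.0, 0.0, -13.6, 3.3, -9.3, 0.3]
[0.0, 0.0, 0.0, -13.6, 3.3, -9.3, 0.3]
[0.0, 0.0, 0.0, -13.6, 3.3, -9.3, 0.3]
[0.0, 0.0, 0.0, -13.6, 3.3, -9.3, 0.3]
[0.0, 0.0, 0.0, -13.6, 3.3, -9.3, 0.3]
[0.0, 0.0, 0.0, -13.6, 3.3, -9.3, 0.3]
[0.0, 0.0, 0.0, -13.6, 3.3, -9.3, 0.3]
[0.0, 0.0, 0.0, -13.6, 3.3, -9.3, 0.3]
[0.0, 0.0, 0.0, -13.6, 3.3, -9.3, 0.3]
[0.0, 0.0, 0.0, -13.6, 3.3, -9.3, 0.3]
[0.0, 0.0, 0.0, -13.6, 3.3, -9.3, 0.3]
[0.0, 0.0, 0.0, -13.6, 3.3, -9.4, 0.3]
[0.0, 0.0, 0.0, -13.6, 3.3, -9.4, 0.3]
[0.0, 0.0, 0.0, -13.5, 3.3, -9.4, 0.3]
```

View pics/s11z.png

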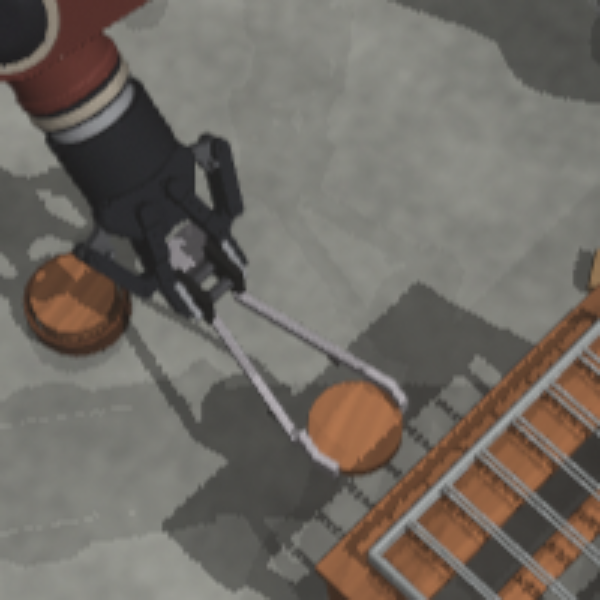

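Coaster is off the table, centred in the jaws at (355,425) in the zoom. Carrying it to the cup.

```bash
python3 -m crank '[[0,0,0,-7,1.5,-5,0.3],[0.001,0.001,0.001,-14,3.3,-9.5,0.3],[0.001,0.001,0.001,-14,3.3,-9.5,0.3],[0.001,0.001,0.001,-14,3.3,-9.5,0.3],[0.001,0.001,0.001,-14,3.3,-9.5,0.3],[0,0,0,-14,3.3,-9.5,0.3],[0,0,0,-14,3.3,-9.5,0.3],[0,0,0,-14,3.3,-9.5,0.3]]'
python3 - <<'E'
from h import *
g=np.array([.5386,-.510,.265])+.155*tool(78.3)[:,2]
plan(g,78.3,8,clos=.3)
E
```

```text
t: 13.53
tool_pos: [0.5355, -0.3828, 0.2565]
tool_rot: [-2.077, -1.682, -0.647]
contact_force: [1.0, 0.4, -1.3]
opening: 0.0387
t 13.53 pos [ 0.5355 -0.3828  0.2565] goal [ 0.5386 -0.51    0.265 ] turn deg 0.66 rotvec [-0.008 -0.003 -0.007] shift mm [-96.3  28.9 -78.5] q [-0.81  0.34  1.58  0.49  1.61 -0.68] F [ 1.   0.4 -1.3] open 0.0387
[-0.001, -0.0, -0.001, -12.0, 3.6, -9.8, 0.3]
[-0.001, -0.0, -0.001, -12.0, 3.6, -9.8, 0.3]
[-0.001, -0.0, -0.001, -12.0, 3.6, -9.8, 0.3]
[-0.001, -0.0, -0.001, -12.1, 3.6, -9.8, 0.3]
[-0.001, -0.0, -0.001, -12.1, 3.6, -9.8, 0.3]
[-0.001, -0.0, -0.001, -12.1, 3.6, -9.8, 0.3]
[-0.001, -0.0, -0.001, -12.1, 3.6, -9.8, 0.3]
[-0.001, -0.0, -0.001, -12.1, 3.6, -9.8, 0.3]
```

```bash
python3 -m crank '[[-0.001,0,-0.001,-12,3.6,-10,0.3],[-0.001,0,-0.001,-12,3.6,-10,0.3],[-0.001,0,-0.001,-12,3.6,-10,0.3],[-0.001,0,-0.001,-12,3.6,-10,0.3],[-0.001,0,-0.001,-12,3.6,-10,0.3],[-0.001,0,-0.001,-12,3.6,-10,0.3],[-0.001,0,-0.001,-8,2.5,-6,0.3],[0,0,0,0,0,0,0.3]]'
python3 - <<'E'
from h import *
g=np.array([.5386,-.510,.265])+.155*tool(78.3)[:,2]
plan(g,78.3,1,clos=.3)
s=snap('scene','s12.png');t=snap('top','t12.png')
a=cv2.resize(cv2.imread('pics/s12.png')[120:220,160:300],None,fx=5,fy=5);cv2.imwrite('pics/s12z.png',a)
a=cv2.resize(cv2.imread('pics/t12.png')[220:320,420:560],None,fx=5,fy=5);cv2.imwrite('pics/t12z.png',a)
for p in (s,t):
  for q in ('tongs_grip','tongs_jaws','coaster_mid','stand_rim','stand'): print(q,[(np.round(d['centre'],4),round(d['confidence'],2)) for d in spotter.mark_of(q,p)[:3]])
E
```

```text
t: 14.2
tool_pos: [0.5286, -0.5131, 0.2494]
tool_rot: [-2.087, -1.663, -0.655]
contact_force: [0.3, 0.3, -1.1]
opening: 0.0387
t 14.2 pos [ 0.5286 -0.5131  0.2494] goal [ 0.5386 -0.51    0.265 ] turn deg 1.35 rotvec [-0.002 -0.009 -0.022] shift mm [13.4  8.9 -9.7] q [-0.93  0.52  1.35  0.45  1.7  -0.75] F [ 0.3  0.3 -1.1] open 0.0387
[-0.002, -0.009, -0.022, 13.4, 8.9, -9.7, 0.3]
tongs_grip [(array([ 0.5357, -0.4168,  0.1187]), 0.88)]
tongs_jaws [(array([ 0.5655, -0.2713,  0.1091]), 0.82), (array([ 0.4922,  0.2689, -0.0049]), 0.26)]
coaster_mid [(array([0.8371, 0.1827, 0.01  ]), 0.9)]
stand_rim [(array([ 0.5935, -0.2819,  0.0192]), 0.55)]
stand [(array([ 5.896e-01, -2.772e-01, -5.000e-04]), 0.93)]
tongs_grip [(array([ 0.5345, -0.423 ,  0.1164]), 0.78)]
tongs_jaws [(array([ 0.5695, -0.2724,  0.1037]), 0.82), (array([ 0.5814, -0.2769,  0.0952]), 0.63)]
coaster_mid [(array([0.8391, 0.179 , 0.0081]), 0.96), (array([0.5231, 0.3747, 0.0133]), 0.61), (array([ 0.5801, -0.2778,  0.0972]), 0.57)]
stand_rim [(array([ 0.5924, -0.2773,  0.0233]), 0.84)]
stand [(array([ 0.5902, -0.2758, -0.0018]), 0.61)]
```

View pics/s12z.png

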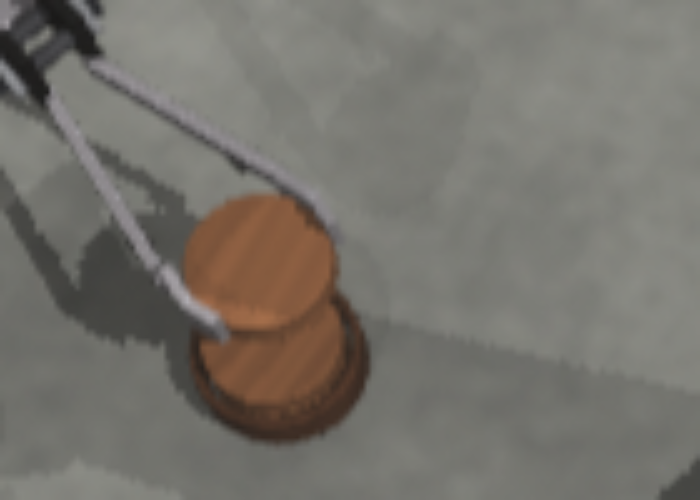

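View pics/t12z.png

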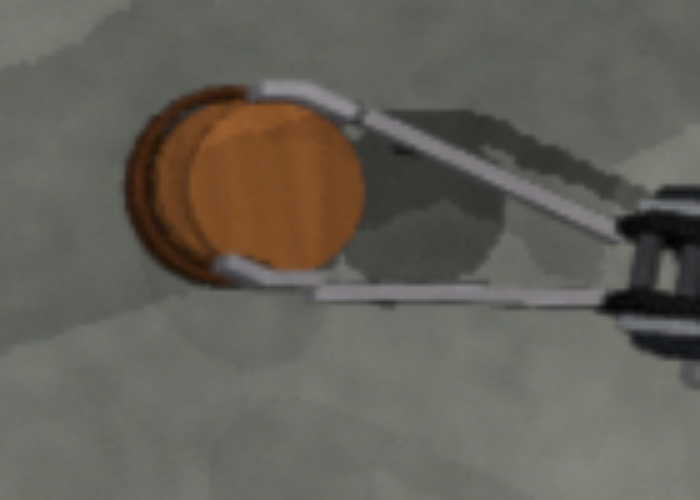

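```bash
python3 - <<'E'
from h import *
o=ctrl.get_obs(); print(o['tool_pos'],o['t'])
s=snap('scene','s13.png');t=snap('top','t13.png')
for z in (.095,.104,.112): print(z,back(t,(475.3,257.4),z),back(s,(212,172.2),z))
a=cv2.resize(cv2.imread('pics/top0.png')[230:285,435:500],None,fx=9,fy=9,interpolation=cv2.INTER_CUBIC)
cv2.imwrite('pics/z5.png',a)
E
```

```text
[ 0.53023525 -0.50903573  0.25141597] 14.8
0.095 [ 0.5831229  -0.27744722  0.095     ] [ 0.57871758 -0.27724383  0.095     ]
0.104 [ 0.58224416 -0.27501547  0.104     ] [ 0.58142887 -0.27304202  0.104     ]
0.112 [ 0.58146306 -0.27285392  0.112     ] [ 0.58383891 -0.26930707  0.112     ]
```

View pics/z5.png

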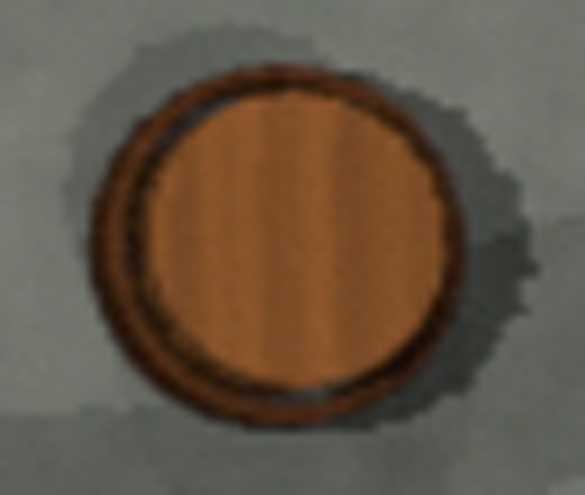

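```bash
python3 - <<'E'
from h import *
s=eyes.get_image('scene');t=eyes.get_image('top')
print('rim',back(t,(465.7,256.8),.024))
for z in (.034,.04,.05,.06): print(z,back(t,(467.7,256.1),z),back(s,(214,187.3),z))
for z in (.098,.104,.110): print(z,back(t,(474.9,257.),z),back(s,(211.6,171.8),z))
print(ctrl.get_obs()['tool_pos'])
plan(np.array([.5386,-.510,.265])+.155*tool(78.3)[:,2],78.3,1)
E
```

```text
rim [ 0.59143922 -0.27625568  0.024     ]
0.034 [ 0.59191176 -0.27800262  0.034     ] [ 0.59106523 -0.27762016  0.034     ]
0.04 [ 0.59131122 -0.2764642   0.04      ] [ 0.59269658 -0.2749801   0.04      ]
0.05 [ 0.59031032 -0.27390016  0.05      ] [ 0.5954155 -0.27058    0.05     ]
0.06 [ 0.58930942 -0.27133612  0.06      ] [ 0.59813441 -0.2661799   0.06      ]
0.098 [ 0.58363373 -0.27587093  0.098     ] [ 0.57927367 -0.27723356  0.098     ]
0.104 [ 0.58304349 -0.27425398  0.104     ] [ 0.58108332 -0.27442386  0.104     ]
0.11 [ 0.58245324 -0.27263702  0.11      ] [ 0.58289297 -0.27161416  0.11      ]
[ 0.53010443 -0.50930646  0.25124147]
t 15.0 pos [ 0.5301 -0.5093  0.2512] goal [ 0.5386 -0.51    0.265 ] turn deg 1.17 rotvec [-0.003 -0.009 -0.018] shift mm [  9.    8.3 -10.6] q [-0.93  0.52  1.35  0.45  1.7  -0.75] F [-0.3 -0.4 -2.2] open 0.0385
[-0.003, -0.009, -0.018, 9.0, 8.3, -10.6, -1]
```

```bash
cat >> h.py <<'E'
def wsh(d):
    o=ctrl.get_obs(); print('t',round(float(o['t']),2),'pos',np.round(o['tool_pos'],4),'F',np.round(o['contact_force'],2),'M',np.round(o['wrist_torque'],2),'open',round(float(o['opening']),4),'tool shift',(R.from_rotvec(o['tool_rot']).inv().apply(d)).round(2))
E
python3 -c "
from h import *
wsh([9.5,-3,-35]);wsh([0,0,-1])"
```

```text
t 15.0 pos [ 0.5301 -0.5093  0.2512] F [-0.35 -0.38 -2.23] M [-0.52  0.1  -0.02] open 0.0385 tool shift [-20.97  10.38  27.87]
t 15.0 pos [ 0.5301 -0.5093  0.2512] F [-0.35 -0.38 -2.23] M [-0.52  0.1  -0.02] open 0.0385 tool shift [-0.58  0.01  0.81]
```

```bash
python3 -m crank '[[0,0,0,-4,2,5.5,0.3],[0,0,0,-4,2,5.5,0.3],[0,0,0,-4,2,5.5,0.3],[0,0,0,-4,2,5.5,0.3],[0,0,0,-3.5,2,4,0.3],[0,0,0,0,0,0,0.3],[0,0,0,0,0,0,0.3]]'
python3 - <<'E'
from h import *
wsh([0,0,-1])
s=snap('scene','s14.png');t=snap('top','t14.png')
a=cv2.resize(cv2.imread('pics/s14.png')[120:220,160:300],None,fx=5,fy=5);cv2.imwrite('pics/s14z.png',a)
a=cv2.resize(cv2.imread('pics/t14.png')[220:320,420:560],None,fx=5,fy=5);cv2.imwrite('pics/t14z.png',a)
E
```

```text
t: 15.58
tool_pos: [0.5401, -0.5121, 0.2133]
tool_rot: [-2.082, -1.665, -0.654]
contact_force: [-0.3, 0.1, -2.2]
opening: 0.0384
t 15.58 pos [ 0.5401 -0.5121  0.2133] F [-0.27  0.15 -2.23] M [-0.53  0.08  0.03] open 0.0384 tool shift [-0.58  0.01  0.81]
```

View pics/s14z.png

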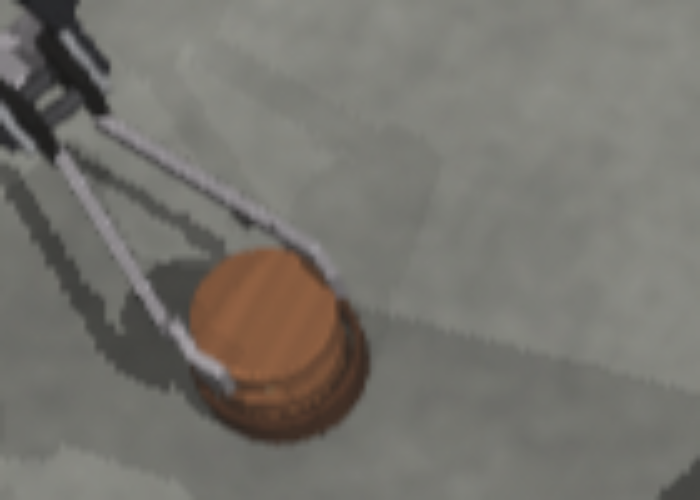

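View pics/t14z.png

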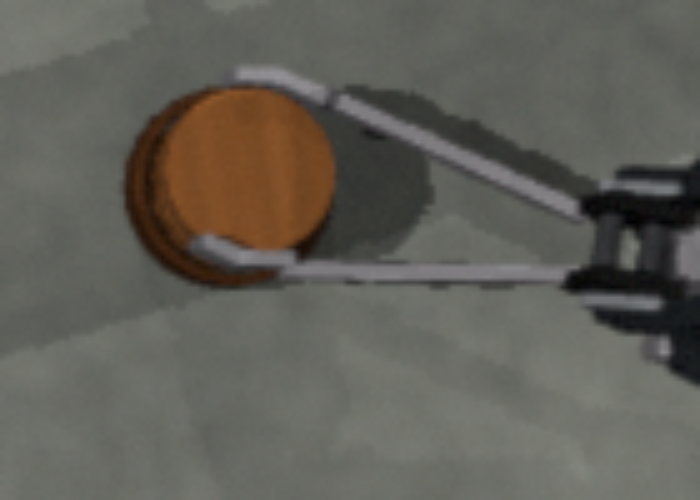

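```bash
python3 - <<'E'
from h import *
s=eyes.get_image('scene');t=eyes.get_image('top')
for z in (.064,.068,.072): print(z,back(t,(469.4,253.9),z),back(s,(212.3,182.6),z))
wsh([-2,-4,-14]); wsh([0,0,-4])
E
```

```text
0.064 [ 0.59343153 -0.27397527  0.064     ] [ 0.5913597  -0.27502833  0.064     ]
0.068 [ 0.59301509 -0.27293663  0.068     ] [ 0.59247821 -0.27322654  0.068     ]
0.072 [ 0.59259865 -0.27189798  0.072     ] [ 0.59359672 -0.27142475  0.072     ]
t 15.78 pos [ 0.5401 -0.5123  0.2146] F [ 0.31  0.31 -1.72] M [-0.45  0.11 -0.04] open 0.0381 tool shift [-11.67  -0.9    8.89]
t 15.78 pos [ 0.5401 -0.5123  0.2146] F [ 0.31  0.31 -1.72] M [-0.45  0.11 -0.04] open 0.0381 tool shift [-2.32  0.05  3.26]
```

```bash
python3 -m crank '[[0,0,0,-3,-0.5,2,0.3],[0,0,0,-3,-0.2,2,0.3],[0,0,0,-3,0,2,0.3],[0,0,0,0,0,0,0.3],[0,0,0,0,0,0,0.3]]'
python3 -c "
from h import *
wsh([0,0,-2])"
```

```text
t: 16.2
tool_pos: [0.5384, -0.5169, 0.2055]
tool_rot: [-2.086, -1.669, -0.655]
contact_force: [-0.2, -0.1, -1.4]
opening: 0.0385
t 16.2 pos [ 0.5384 -0.5169  0.2055] F [-0.17 -0.12 -1.43] M [-0.49  0.1   0.02] open 0.0385 tool shift [-1.16  0.02  1.63]
```

```bash
python3 -m crank '[[0,0,0,-1.4,0,2,0.3],[0,0,0,-1.4,0,2,0.3],[0,0,0,0,0,0,0.3]]'
python3 -c "
from h import *
wsh([0,0,-2])"
```

```text
t: 16.45
tool_pos: [0.5383, -0.5169, 0.2003]
tool_rot: [-2.086, -1.669, -0.655]
contact_force: [-0.3, -0.4, -2.6]
opening: 0.0382
t 16.45 pos [ 0.5383 -0.5169  0.2003] F [-0.3  -0.37 -2.57] M [-0.54  0.14  0.03] open 0.0382 tool shift [-1.16  0.02  1.63]
```

```bash
python3 -m crank '[[0,0,0,-1.2,0,1.6,0.3],[0,0,0,0,0,0,0.3]]'
python3 -c "
from h import *
wsh([0,0,-2])"
```

```text
t: 16.62
tool_pos: [0.5382, -0.5169, 0.1979]
tool_rot: [-2.086, -1.669, -0.655]
contact_force: [0.4, 0.5, -2.7]
opening: 0.0381
t 16.62 pos [ 0.5382 -0.5169  0.1979] F [ 0.44  0.46 -2.67] M [-0.48  0.1   0.03] open 0.0381 tool shift [-1.16  0.02  1.63]
```

```bash
python3 -m crank '[[0,0,0,-0.6,0,0.8,0.3],[0,0,0,0,0,0,0.3]]'
python3 -c "
from h import *
wsh([0,0,-2])"
```

```text
t: 16.78
tool_pos: [0.5383, -0.5168, 0.1967]
tool_rot: [-2.085, -1.669, -0.655]
contact_force: [0.2, 0.5, -2.4]
opening: 0.0386
t 16.78 pos [ 0.5383 -0.5168  0.1967] F [ 0.19  0.47 -2.37] M [-0.48  0.1  -0.03] open 0.0386 tool shift [-1.16  0.02  1.63]
```

```bash
python3 -m crank '[[0,0,0,-0.6,0,0.8,0.3],[0,0,0,0,0,0,0.3]]'
python3 -c "
from h import *
wsh([0,0,-2])"
```

```text
t: 16.95
tool_pos: [0.5383, -0.5168, 0.1956]
tool_rot: [-2.085, -1.669, -0.655]
contact_force: [-0.1, 0.1, -2.0]
opening: 0.0383
t 16.95 pos [ 0.5383 -0.5168  0.1956] F [-0.06  0.06 -2.03] M [-0.53  0.13 -0.02] open 0.0383 tool shift [-1.16  0.02  1.63]
```

```bash
python3 -m crank '[[0,0,0,-0.6,0,0.8,0.3],[0,0,0,0,0,0,0.3]]'
python3 -c "
from h import *
wsh([0,0,-2])"
```

```text
t: 17.12
tool_pos: [0.5384, -0.5169, 0.1949]
tool_rot: [-2.086, -1.669, -0.656]
contact_force: [-0.0, -0.3, -1.9]
opening: 0.0385
t 17.12 pos [ 0.5384 -0.5169  0.1949] F [-0.05 -0.33 -1.88] M [-0.49  0.09  0.07] open 0.0385 tool shift [-1.16  0.02  1.63]
```

```bash
python3 - <<'E'
from h import *
s=snap('scene','s15.png');t=snap('top','t15.png')
a=cv2.resize(cv2.imread('pics/s15.png')[150:220,180:270],None,fx=8,fy=8);cv2.imwrite('pics/s15z.png',a)
a=cv2.resize(cv2.imread('pics/t15.png')[220:300,420:520],None,fx=7,fy=7);cv2.imwrite('pics/t15z.png',a)
E
```

```text
(no output)
```

View pics/s15z.png

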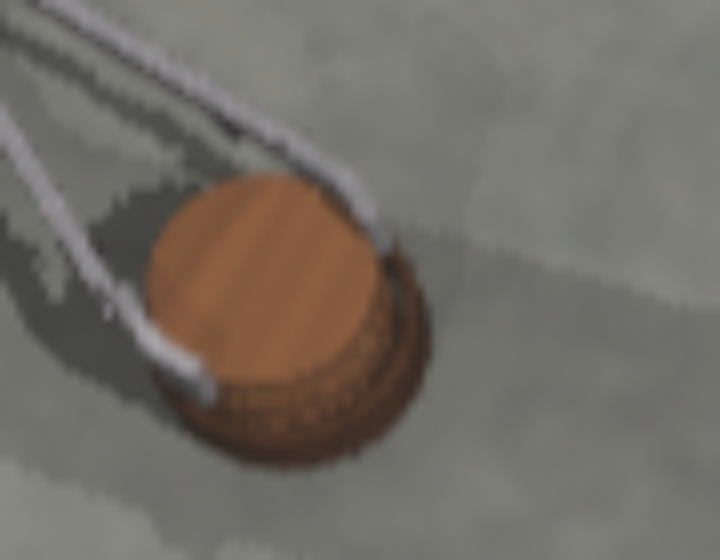

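View pics/t15z.png

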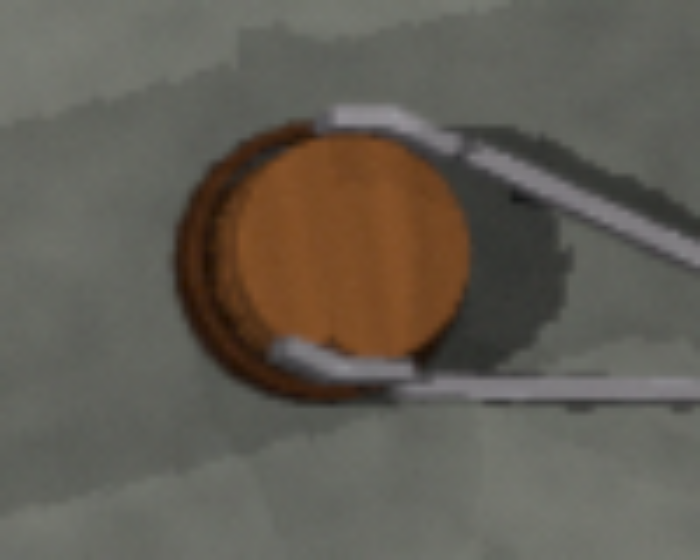

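```bash
python3 - <<'E'
from h import *
s=eyes.get_image('scene');t=eyes.get_image('top')
for z in (.050,.054,.058): print(z,back(t,(470.0,255.0),z),back(s,(212.8,184.3),z))
E
python3 -m crank '[[0,0,0,-0.7,0,0.9,0.3],[0,0,0,0,0,0,0.3]]'
python3 -c "
from h import *
wsh([0,0,-2])"
```

```text
0.05 [ 0.59258391 -0.27877232  0.05      ] [ 0.59048054 -0.27767115  0.05      ]
0.054 [ 0.59217557 -0.2777296   0.054     ] [ 0.59158727 -0.27588358  0.054     ]
0.058 [ 0.59176722 -0.27668687  0.058     ] [ 0.59269399 -0.27409601  0.058     ]
t: 17.48
tool_pos: [0.5384, -0.5172, 0.1945]
tool_rot: [-2.085, -1.67, -0.657]
contact_force: [-0.4, -0.3, -1.5]
opening: 0.0386
t 17.48 pos [ 0.5384 -0.5172  0.1945] F [-0.37 -0.3  -1.55] M [-0.27  0.04  0.1 ] open 0.0386 tool shift [-1.16  0.02  1.63]
```

The wrist moment jumped from −0.50 to −0.27 N·m, so the coaster is touching with about 1 N, centred at (0.592, −0.277). One small step more to confirm.

```bash
python3 -m crank '[[0,0,0,-0.6,0,0.8,0.3],[0,0,0,0,0,0,0.3],[0,0,0,0,0,0,0.3]]'
python3 -c "
from h import *
wsh([0,0,-2])"
```

```text
t: 17.73
tool_pos: [0.5385, -0.5174, 0.1943]
tool_rot: [-2.084, -1.67, -0.658]
contact_force: [-0.1, 0.2, -0.8]
opening: 0.0382
t 17.73 pos [ 0.5385 -0.5174  0.1943] F [-0.14  0.21 -0.79] M [-0.31  0.05  0.09] open 0.0382 tool shift [-1.16  0.02  1.63]
```

```bash
python3 -m crank '[[0,0,0,-1,0,1.4,0.3],[0,0,0,0,0,0,0.3],[0,0,0,0,0,0,0.3]]'
python3 -c "
from h import *
wsh([0,0,-2])"
```

```text
t: 17.98
tool_pos: [0.5386, -0.5176, 0.1932]
tool_rot: [-2.084, -1.67, -0.66]
contact_force: [-0.4, -0.7, -1.1]
opening: 0.0387
t 17.98 pos [ 0.5386 -0.5176  0.1932] F [-0.43 -0.73 -1.09] M [-0.14  0.04  0.05] open 0.0387 tool shift [-1.16  0.02  1.63]
```

```bash
python3 -m crank '[[0,0,0,0,0,0,0.1],[0,0,0,0,0,0,0.02],[0,0,0,0,0,0,-0.08],[0,0,0,0,0,0,-0.18],[0,0,0,0,0,0,-0.28],[0,0,0,0,0,0,-0.38],[0,0,0,0,0,0,-0.38],[0,0,0,0,0,0,-0.38]]' 40
python3 - <<'E'
from h import *
wsh([0,0,20])
s=snap('scene','s16.png');t=snap('top','t16.png')
a=cv2.resize(cv2.imread('pics/s16.png')[130:220,180:300],None,fx=6,fy=6);cv2.imwrite('pics/s16z.png',a)
a=cv2.resize(cv2.imread('pics/t16.png')[220:300,420:520],None,fx=7,fy=7);cv2.imwrite('pics/t16z.png',a)
E
```

```text
t: 18.65
tool_pos: [0.5384, -0.517, 0.1912]
tool_rot: [-2.085, -1.669, -0.656]
contact_force: [1.0, 0.3, -1.4]
opening: 0.0585
t 18.65 pos [ 0.5384 -0.517   0.1912] F [ 0.98  0.28 -1.39] M [-0.36  0.13 -0.  ] open 0.0585 tool shift [ 11.59  -0.2  -16.3 ]
```

View pics/s16z.png

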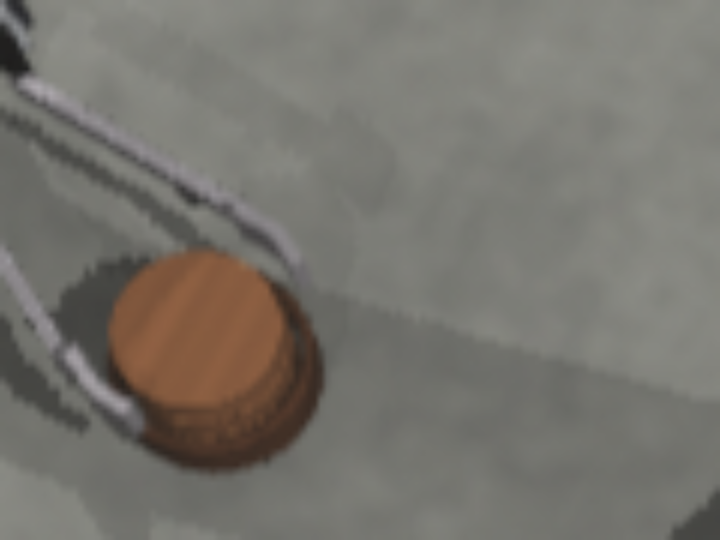

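View pics/t16z.png

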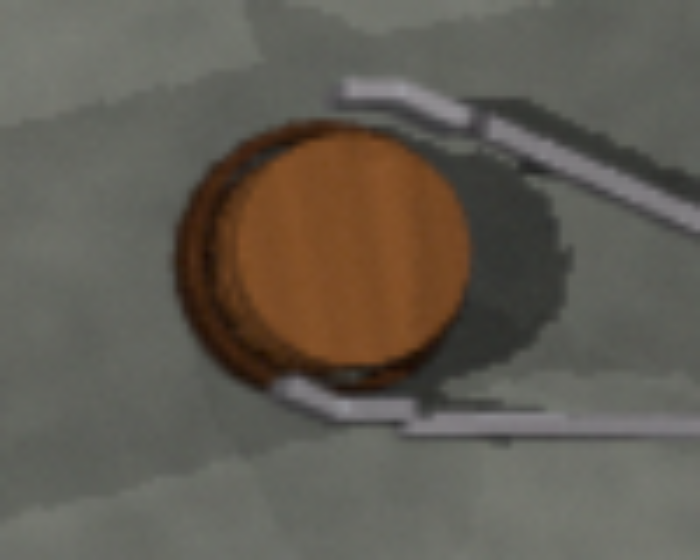

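Jaws are open around the coaster, which stays put on the pile at (353,248) in the top zoom. Lifting clear.

```bash
python3 -m crank '[[0,0,0,3,0,-4,-0.38],[0,0,0,6,0,-8,-0.38],[0,0,0,6,0,-8.5,-0.38],[0,0,0,6,0,-8.5,-0.38],[0,0,0,6,0,-8.5,-0.38],[0,0,0,6,0,-8.5,-0.38],[0,0,0,0,0,0,-0.38]]'
python3 - <<'E'
from h import *
s=snap('scene','s17.png');t=snap('top','t17.png')
a=cv2.resize(cv2.imread('pics/s17.png')[90:220,150:300],None,fx=4.5,fy=4.5);cv2.imwrite('pics/s17z.png',a)
plan([.424,-.26,.085],84.5,8,clos=-.38)
E
```

```text
t: 19.33
tool_pos: [0.5394, -0.5172, 0.2558]
tool_rot: [-2.086, -1.671, -0.657]
contact_force: [1.2, -1.1, -0.5]
opening: 0.059
t 19.43 pos [ 0.5391 -0.5168  0.2533] goal [ 0.4155 -0.3485  0.212 ] turn deg 6.99 rotvec [ 0.061 -0.008 -0.105] shift mm [  87.3 -156.5  114.8] q [-0.93  0.54  1.32  0.45  1.71 -0.74] F [ 1.3 -0.5 -1.6] open 0.0588
[0.008, -0.001, -0.013, 10.9, -19.6, 14.4, -0.38]
[0.008, -0.001, -0.013, 11.2, -19.3, 14.5, -0.38]
[0.008, -0.001, -0.013, 11.5, -19.0, 14.6, -0.38]
[0.008, -0.001, -0.013, 11.7, -18.8, 14.8, -0.38]
[0.008, -0.001, -0.013, 12.0, -18.5, 14.9, -0.38]
[0.008, -0.001, -0.013, 12.2, -18.2, 15.0, -0.38]
[0.008, -0.001, -0.013, 12.5, -18.0, 15.1, -0.38]
[0.008, -0.001, -0.013, 12.7, -17.7, 15.3, -0.38]
```

View pics/s17z.png

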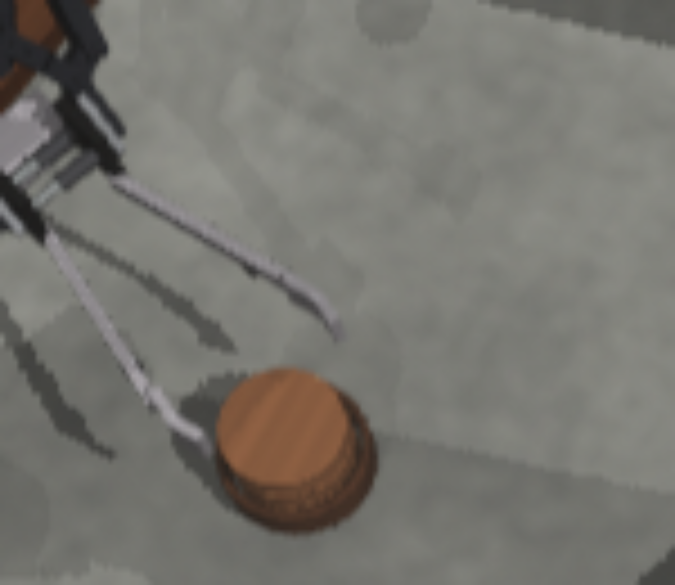

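```bash
python3 -m crank '[[0.008,0,-0.013,6,-14,3,-0.38],[0.008,0,-0.013,11,-19,12,-0.38],[0.008,0,-0.013,11,-19,13,-0.38],[0.008,0,-0.013,11.5,-19,13,-0.38],[0.008,0,-0.013,12,-18.5,14,-0.38],[0.008,0,-0.013,12,-18,14,-0.38],[0.008,0,-0.013,12.5,-18,14,-0.38],[0.008,0,-0.013,12.5,-17.5,14,-0.38]]'
python3 -m crank '[[0,0,0,0,0,0,-0.38]]'
python3 - <<'E'
from h import *
plan([.424,-.26,.034],84.5,6,clos=-.38)
E
```

```text
t: 20.1
tool_pos: [0.4132, -0.3629, 0.2211]
tool_rot: [-1.962, -1.788, -0.624]
contact_force: [-0.2, -0.8, -1.0]
opening: 0.059
t: 20.18
tool_pos: [0.4104, -0.3587, 0.2177]
tool_rot: [-1.956, -1.782, -0.622]
contact_force: [-0.2, 0.9, -2.6]
opening: 0.0591
t 20.18 pos [ 0.4104 -0.3587  0.2177] goal [ 0.4155 -0.3485  0.161 ] turn deg 0.97 rotvec [-0.011 -0.013 -0.   ] shift mm [-24.5   4.7  52.2] q [-0.93  0.17  1.85  0.39  1.61 -0.92] F [-0.2  0.9 -2.6] open 0.0591
[-0.002, -0.002, -0.0, -4.1, 0.8, 8.7, -0.38]
[-0.002, -0.002, -0.0, -4.1, 0.8, 8.7, -0.38]
[-0.002, -0.002, -0.0, -4.0, 0.7, 8.7, -0.38]
[-0.002, -0.002, -0.0, -4.0, 0.7, 8.7, -0.38]
[-0.002, -0.002, -0.0, -4.0, 0.7, 8.7, -0.38]
[-0.002, -0.002, -0.0, -4.0, 0.7, 8.8, -0.38]
```

```bash
python3 -m crank '[[-0.002,-0.002,0,-4,0.8,8,-0.38],[-0.002,-0.002,0,-4,0.8,8.5,-0.38],[-0.002,-0.002,0,-4,0.7,8.5,-0.38],[-0.002,-0.002,0,-4,0.7,8,-0.38],[-0.002,-0.002,0,-4,0.7,6,-0.38],[0,0,0,0,0,0,-0.38],[0,0,0,0,0,0,-0.38]]'
python3 - <<'E'
from h import *
plan([.424,-.26,.034],84.5,1,clos=-.38); wsh([0,0,-1])
s=snap('scene','s18.png')
for p in (s,eyes.get_image('top')):
  for q in ('tongs_grip','tongs_jaws'): print(q,[(np.round(d['centre'],4),round(d['confidence'],2)) for d in spotter.mark_of(q,p)[:3]])
a=cv2.resize(cv2.imread('pics/s18.png')[60:210,190:340],None,fx=4,fy=4);cv2.imwrite('pics/s18z.png',a)
E
```

```text
t: 20.77
tool_pos: [0.4156, -0.353, 0.1677]
tool_rot: [-1.971, -1.787, -0.624]
contact_force: [-0.2, -0.3, -1.1]
opening: 0.059
t 20.77 pos [ 0.4156 -0.353   0.1677] goal [ 0.4155 -0.3485  0.161 ] turn deg 0.2 rotvec [ 0.001 -0.003 -0.002] shift mm [-0.2 -0.5  8.1] q [-0.92  0.25  1.87  0.4   1.51 -0.95] F [-0.2 -0.3 -1.1] open 0.059
[0.001, -0.003, -0.002, -0.2, -0.5, 8.1, -0.38]
t 20.77 pos [ 0.4156 -0.353   0.1677] F [-0.23 -0.32 -1.13] M [-0.49  0.03  0.  ] open 0.059 tool shift [-0.58  0.    0.82]
tongs_grip [(array([ 5.924e-01, -2.804e-01,  1.000e-04]), 0.56)]
tongs_jaws [(array([ 0.4333, -0.1139,  0.0281]), 0.91)]
tongs_grip [(array([ 0.4229, -0.2653,  0.0393]), 0.9)]
tongs_jaws []
```

View pics/s18z.png

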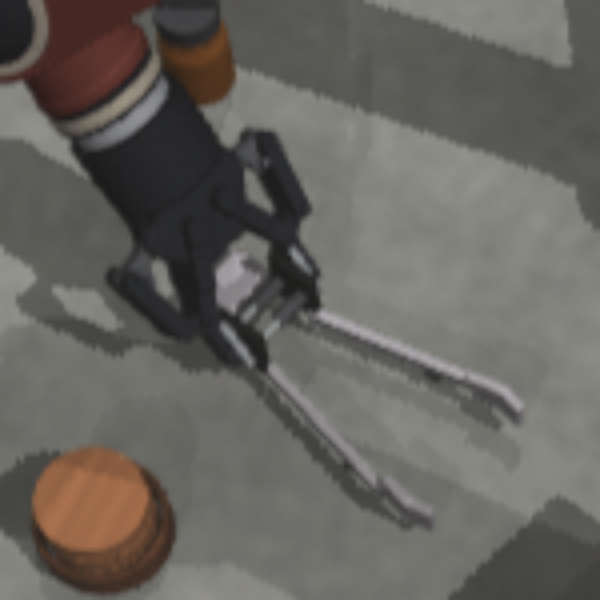

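```bash
python3 -m crank '[[0,0,0,-2.3,0,3.2,-0.38],[0,0,0,-2.3,0,3.2,-0.38],[0,0,0,0,0,0,-0.38]]'
python3 -c "
from h import *
wsh([0,0,-1])"
python3 -m crank '[[0,0,0,-1,0,1.4,-0.38],[0,0,0,0,0,0,-0.38]]'
python3 -c "
from h import *
wsh([0,0,-1])"
```

```text
t: 21.32
tool_pos: [0.4158, -0.3536, 0.1618]
tool_rot: [-1.974, -1.791, -0.624]
contact_force: [-0.3, 0.2, -1.4]
opening: 0.0589
t 21.32 pos [ 0.4158 -0.3536  0.1618] F [-0.32  0.18 -1.39] M [-0.32  0.06 -0.01] open 0.0589 tool shift [-0.57 -0.    0.82]
t: 21.48
tool_pos: [0.4157, -0.3536, 0.1597]
tool_rot: [-1.974, -1.79, -0.624]
contact_force: [-0.3, -0.1, -2.4]
opening: 0.059
t 21.48 pos [ 0.4157 -0.3536  0.1597] F [-0.31 -0.09 -2.4 ] M [-0.42  0.04  0.02] open 0.059 tool shift [-0.57 -0.    0.82]
```

```bash
python3 -m crank '[[0,0,0,-1,0,1.4,-0.38],[0,0,0,0,0,0,-0.38]]'
python3 -c "
from h import *
wsh([0,0,-1])"
python3 -m crank '[[0,0,0,-0.8,0,1.1,-0.38],[0,0,0,0,0,0,-0.38]]'
python3 -c "
from h import *
wsh([0,0,-1])
s=snap('scene','s19.png')
a=cv2.resize(cv2.imread('pics/s19.png')[60:210,190:340],None,fx=4,fy=4);cv2.imwrite('pics/s19z.png',a)"
```

```text
t: 21.65
tool_pos: [0.4156, -0.3536, 0.1578]
tool_rot: [-1.974, -1.79, -0.624]
contact_force: [0.7, 0.5, -1.6]
opening: 0.0592
t 21.65 pos [ 0.4156 -0.3536  0.1578] F [ 0.68  0.46 -1.59] M [-0.45  0.05  0.03] open 0.0592 tool shift [-0.57 -0.    0.82]
t: 21.82
tool_pos: [0.4156, -0.3536, 0.1562]
tool_rot: [-1.974, -1.79, -0.624]
contact_force: [-0.1, -0.1, -1.9]
opening: 0.0589
t 21.82 pos [ 0.4156 -0.3536  0.1562] F [-0.07 -0.13 -1.88] M [-0.38  0.04 -0.  ] open 0.0589 tool shift [-0.57 -0.    0.82]
```

View pics/s19z.png

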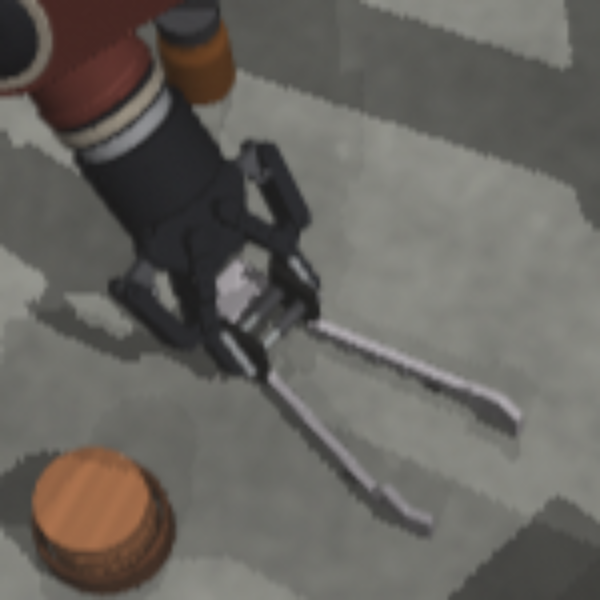

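```bash
python3 -m crank '[[0,0,0,-0.7,0,1,-0.38],[0,0,0,0,0,0,-0.38]]'
python3 -c "
from h import *
wsh([0,0,-1])"
python3 -m crank '[[0,0,0,-0.7,0,1,-0.38],[0,0,0,0,0,0,-0.38]]'
python3 -c "
from h import *
wsh([0,0,-1])"
```

```text
t: 22.03
tool_pos: [0.4159, -0.3538, 0.1556]
tool_rot: [-1.974, -1.791, -0.625]
contact_force: [0.3, 0.1, -1.6]
opening: 0.0588
t 22.03 pos [ 0.4159 -0.3538  0.1556] F [ 0.27  0.13 -1.6 ] M [-0.39  0.08 -0.03] open 0.0588 tool shift [-0.57 -0.    0.82]
t: 22.2
tool_pos: [0.4162, -0.3542, 0.1555]
tool_rot: [-1.973, -1.791, -0.626]
contact_force: [0.6, 0.2, -1.0]
opening: 0.0591
t 22.2 pos [ 0.4162 -0.3542  0.1555] F [ 0.58  0.22 -0.97] M [-0.42  0.05 -0.03] open 0.0591 tool shift [-0.57 -0.    0.82]
```

```bash
python3 -m crank '[[0,0,0,0,0,0,-0.45],[0,0,0,0,0,0,-0.55],[0,0,0,0,0,0,-0.7],[0,0,0,0,0,0,-1],[0,0,0,0,0,0,-1],[0,0,0,0,0,0,-1]]'
python3 - <<'E'
from h import *
wsh([0,0,-1])
s=snap('scene','s20.png');t=snap('top','t20.png')
a=cv2.resize(cv2.imread('pics/s20.png')[60:210,190:340],None,fx=4,fy=4);cv2.imwrite('pics/s20z.png',a)
a=cv2.resize(cv2.imread('pics/t20.png')[280:390,360:510],None,fx=5,fy=5);cv2.imwrite('pics/t20z.png',a)
E
```

```text
t: 22.7
tool_pos: [0.4164, -0.3544, 0.1558]
tool_rot: [-1.974, -1.792, -0.626]
contact_force: [0.1, 0.1, 0.5]
opening: 0.0854
t 22.7 pos [ 0.4164 -0.3544  0.1558] F [0.09 0.12 0.54] M [-0.3   0.04  0.01] open 0.0854 tool shift [-0.57 -0.    0.82]
```

View pics/s20z.png

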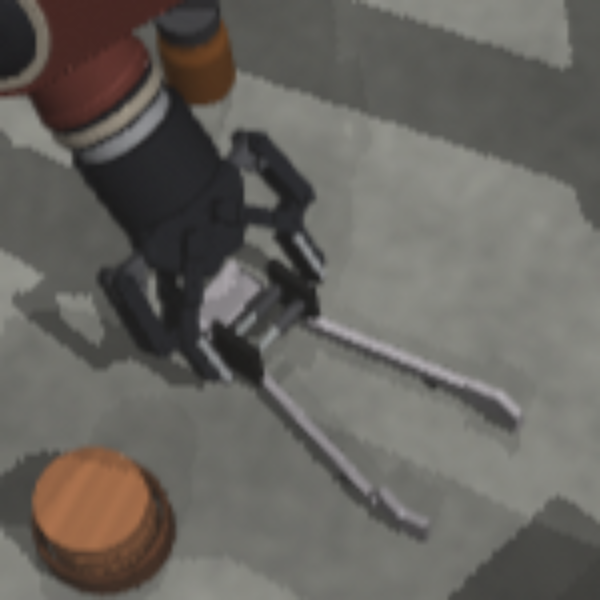

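View pics/t20z.png

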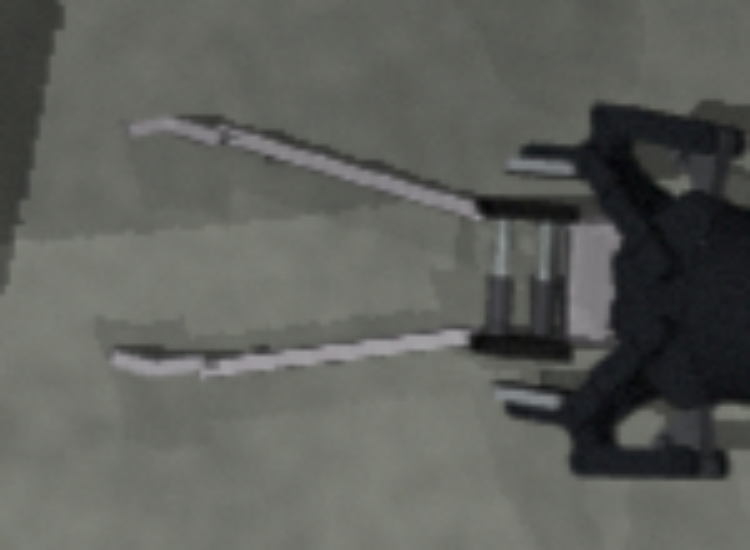

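Fingers are off both cheeks and the tongs lie on the table. Backing off along the tool axis.

```bash
python3 -m crank '[[0,0,0,0,0,-8,-1],[0,0,0,0,0,-18,-1],[0,0,0,0,0,-20,-1],[0,0,0,0,0,-20,-1],[0,0,0,0,0,-20,-1],[0,0,0,0,0,-15,-1],[0,0,0,0,0,0,-1],[0,0,0,0,0,0,-1]]'
python3 - <<'E'
from h import *
wsh([0,0,-1])
s=snap('scene','s21.png');t=snap('top','t21.png')
for p in (s,t):
  for q in ('tongs_grip','tongs_jaws','coaster_mid','stand_rim','cork'): print(q,[(np.round(d['centre'],4),round(d['confidence'],2)) for d in spotter.mark_of(q,p)[:4]])
a=cv2.resize(cv2.imread('pics/t21.png')[230:380,360:520],None,fx=4,fy=4);cv2.imwrite('pics/t21z.png',a)
E
```

```text
t: 23.47
tool_pos: [0.4095, -0.4153, 0.2437]
tool_rot: [-1.973, -1.791, -0.625]
contact_force: [0.1, -0.3, 0.6]
opening: 0.0856
t 23.47 pos [ 0.4095 -0.4153  0.2437] F [ 0.13 -0.34  0.57] M [-0.26 -0.02  0.02] open 0.0856 tool shift [-0.57 -0.    0.82]
tongs_grip [(array([ 0.4249, -0.2634,  0.0224]), 0.91)]
tongs_jaws [(array([ 0.4359, -0.1175,  0.018 ]), 0.94), (array([5.913e-01, 2.150e-01, 3.000e-04]), 0.53)]
coaster_mid [(array([0.5205, 0.373 , 0.0076]), 0.97), (array([ 0.5931, -0.2793,  0.0438]), 0.84), (array([0.8396, 0.1835, 0.0083]), 0.73)]
stand_rim [(array([ 0.593 , -0.2784,  0.0243]), 0.91), (array([ 0.4917,  0.2683, -0.0024]), 0.71)]
cork [(array([ 0.4916,  0.269 , -0.0016]), 0.67), (array([0.5924, 0.2151, 0.0006]), 0.15)]
tongs_grip [(array([ 0.4281, -0.2678,  0.0271]), 0.57)]
tongs_jaws [(array([ 0.5895, -0.281 ,  0.0321]), 0.43)]
coaster_mid [(array([0.5204, 0.3731, 0.0134]), 0.87), (array([0.8402, 0.1805, 0.0102]), 0.62), (array([ 0.5915, -0.2814,  0.0434]), 0.59), (array([ 0.5873, -0.281 ,  0.0321]), 0.59)]
stand_rim [(array([ 0.5893, -0.279 ,  0.0248]), 0.81)]
cork [(array([0.4886, 0.2678, 0.002 ]), 0.41)]
```

View pics/s21.png

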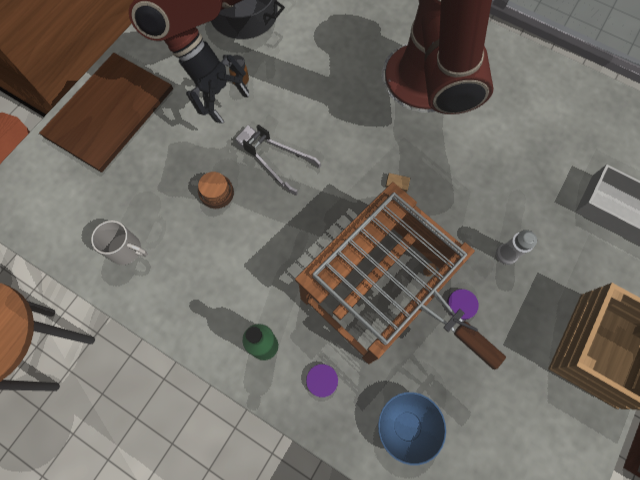

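View pics/t21z.png

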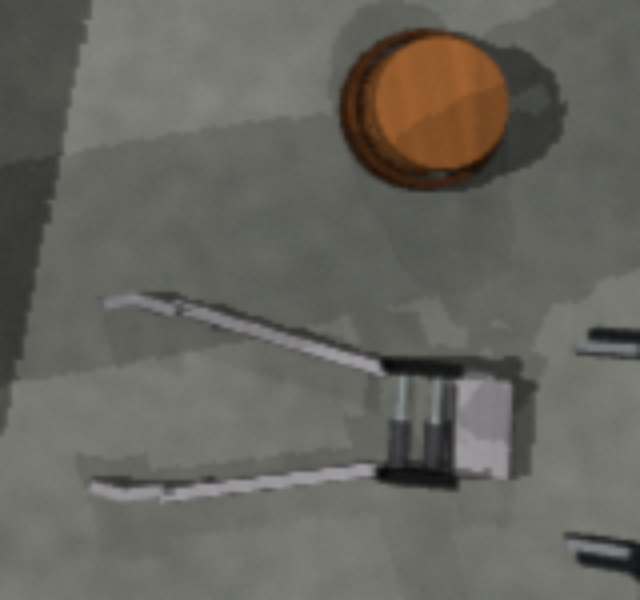

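```bash
python3 -c "
from h import *
print(ctrl.finish_job())"
```

```text
the job is handed in; nothing more can be done
None
```

I handed the job in at about 23.6 s of the 61 s. As far as my checks show, every step was met; the hand-in itself reports no verdict.

**What I did:** I pinched the tongs at a 35° wrist lean and slid the jaws in under the shelf. I squeezed them onto the teak coaster, down to 38 mm over the cheeks, then drew it out and lifted it. I carried it to the cup and lowered it in steps of about 1 mm. The wrist moment changed from −0.50 to −0.14 N·m, about 1.5 N of contact, and only then did I open the jaws. The tongs now lie on open table, about 15 mm behind where they started.

**Last checks:**
- **Coaster:** In the pictures it sits on the pile and looks level. My last position fix, just before it touched, put it within about 2 mm of the cup centre. The networks put it within 1 to 3 mm afterwards.
- **Tongs:** They lie flat with the jaws back at their released spread, clear of the cup and the shelf. The fingers are well clear of them.
- **Bystanders:** None looks shifted in the picture. I re-measured only the cork, and it was within a few millimetres of its first reading.

**What disagreed or was not measured:**
- The networks put the tongs' grip point at 22 and 27 mm instead of 30 mm, within or near their usual error.
- In the top view one report placed the jaws on the cup. It had low confidence and was plainly a misdetection.
- The vertical force reading was noisy (±0.5 N), so I judged touchdown mainly by the wrist moment.

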